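Walk the pressing block up and set the reglued album to dry against the sprung fence

ROBOT

A 6-joint arm with a two-finger parallel gripper is mounted at the origin on a cart in front of the work surface, level with it; the furniture and walls round the work are solid. World frame = base frame: x ahead of the robot, y to its left, z up, the work surface at z = 0. Lengths are in m, angles in rad, forces in N, time in s.
With the tool pointing down it reaches from about 0.35 to 0.975 m from the base axis. Payload 17.4 kg.
Tool frame: the origin (TCP) lies at the very end of the fingers, on their centre line; the grasp point (between the pads) lies 19 mm behind it; z points along the fingers, y is the direction in which the jaws open and shut (so a half turn about z gives the same grasp; the last joint's range is limited). The gripper opens to 85 mm and grips with 20 to 120 N. Pads are 22 mm wide; open, the fingers measure 114 mm over their backs; the gripper's body (76 mm by 85 mm) begins 54 mm behind the grasp point. The pads swing forward as they close: fully open they stand 13 mm farther back than shut.
Start: joints at [1.099, 0.116, 1.442, -0, 1.584, -0.038], TCP at [0.284, 0.612, 0.231] pointing down, gripper open.
Joint ranges: [-2.83, 2.83], [-0.83, 2.19], [0.07, 2.5], [-1.14, 4.28], [0.01, 3], [-2.97, 2.97]. Speed limits (rad/s): [1.89, 1.89, 2.22, 3.14, 3.14, 3.14].

INTERFACE

Orientations are given as [roll, pitch, yaw] about the fixed x, y, z axes, in that order (R = Rz(yaw) Ry(pitch) Rx(roll)).
In Python, from bench import env gives the robot as it stands.
- The arm moves only by the shell command python3 -m inch 'ROWS' [FORCE]. ROWS is JSON, a list that holds one entry, the list of rows, each a list of 5 numbers: the gripper's target within -1 to 1 (shut at 1, half-way at 0, fully open at -1), then the shift along the tool's x, y, z in mm, then the turn about the tool's z in degrees. A call has 1 to 12 rows; each row is the pose to reach, as a shift and turn from the pose commanded when the call began, along the tool's axes at that moment; what a row does not reach only later rows make up. A row lasts 1/8 s, in which the tool goes at most 62.5 mm and 10.7 degrees, less where a joint would pass 70% of its speed; a pose out of reach is approached as far as the arm can. A call with a gripper value outside its range is refused whole. The fingers move at their own pace and stop on an object; FORCE is the grip in N (left out, the last holds). Time passes only in rows, so rows that repeat a pose let the fingers close. It gives the time, the measured TCP pose, the force and the opening at its end, in the units of the state.
- env.read_state(): the state, without advancing time (a new reading comes with each control period).
- env.capture(name): name is "scene" or "top"; returns (picture, depth): 420x560x3 uint8, red, green, blue; 420x560 float32, m along the optical axis (not along the pixel's ray), 0 where there is no reading.
- env.get_calibration(name): a dict with "vfov" (degrees; the focal length in pixels is half the picture's height over the tangent of half this angle, whatever the lens; pixels are square), "cx", "cy" (the principal point, pixels), "dist" ([k1, k2, p1, p2, k3] as OpenCV has them; the pictures are not rectified), "origin" and "attitude" of the camera in the world. Camera axes: x right, y down, z forward; pixel columns grow to the right and rows downward; lengths in m; the calibration is good to about 2 mm. A picture is of the moment at which its call begins. get_calibration takes no time and is no camera call.
- env.close_job(): hands the job in, once; it reports no verdict.
The state is a dict: "time": time; "joints": joint angles; "joint_vel": joint speeds; "effort": joint torques, N m; "tool_pos": TCP position; "orientation": TCP orientation; "wrist_force": force on the tool from outside, world axes, zero at the start; "ft_torque": the same for the moment, N m; "finger_gap": finger opening in m.
Only numpy, scipy, OpenCV 4.12 (cv2) and the standard library are available. Lean on these libraries where they do the work, as an engineer would, in place of code of your own. Each camera call takes 0.05 s, during which the arm holds its last target.

TASK

The reglued album is to dry squeezed lightly between the sprung fence and the iron pressing block. The block is too heavy to shove straight, and you must never push on it with more than 24 N: walk it ahead by pushing the rubber pads at its two ends in turn, until block and album stand square and centred against the fence and you feel its springs take up about 3 N, never over 12. Then lay the grey cloth-covered weight gently, flat on the middle of the album, and leave the things round about where they stand.

Things in the scene. Friction and masses are not known exactly. Their poses are not given: they have to be found in the camera images.
- fence: Sprung fence, 300 mm long, 49 mm high: a foot screwed to the table, an aluminium angle clamped on it and, along its near side, a cork-faced plate on springs (about 2 N per mm, 10 mm travel). x points away from the robot, square to the cork; y left; z up. Origin on the table: the relaxed cork face stands 0 to 10 mm beyond it in x, as last clamped; this is not measured. Reaches to x = +0.09.
- album_center (a point): Centre of the brown flood-damaged album lying flat between fence and block: its solid body is 150 (x) by 240 (y) by 42 mm, top face 43 mm above the table; about 0.5 kg. The ragged covers reach up to 13 mm farther on the near side (the block's face may run over them) and 2 mm on the far side. x points to the fence, y to the left. It starts 3 to 45 mm short of the cork face, a little askew.
- block_center (a point): Centre (22 mm above the table) of the dark iron pressing block, 80 (x, to the album) by 240 (y, left) by 41 mm, 4.7 kg, on four glides 72 mm left and right, 18 mm fore and aft of it. Friction about 0.6: some 28 N to shove it straight, some 15 N at a push pad, which then swings on an arc about the other end's glides. Its weight holds it against the fence's springs.
- pad_left (a point): Middle of the left push pad's face: a soft ribbed rubber buffer, 46 mm wide, 28 mm high, 11 mm proud of the near face, 52 mm behind the block's centre, 92.5 mm to its left, 20 mm up. It yields 1 mm for 4.5 N and shears 1 mm for 1 N, up to 4 mm; pushed off its arc it drags sideways. A knock on bare iron passes the force limit: push the pads, slowly. Axes as the block's.
- pad_right (a point): Middle of the outer face of the right push pad, the same, 92.5 mm to the right of the block's centre. Axes as the block's.
- weight_center (a point): Centre of the grey cloth-covered lead weight, 100 (x) by 44 (y) by 26 mm, 0.62 kg, lying flat on the table beside the work, left or right; centre 13 mm above its underside. Grasp it across its 44 mm.
- tape_roll: Roll of beige tape lying flat, 98 mm across, 48 mm high; stands on the table, to be left alone. Origin at the centre of its underside.
- red_jar: White jar with a red lid, 57 mm across, 75 mm high; stands on the table, to be left alone. Origin at the centre of its underside.
- black_jar: White jar with a black lid, 49 mm across, 60 mm high; stands on the table, to be left alone. Origin at the centre of its underside.
- bud_tub: Round tub of cotton buds, 77 mm across, 80 mm high; stands on the table, to be left alone. Origin at the centre of its underside.
- loupe: Black stand loupe, 43 mm across, 38 mm high; stands on the table, to be left alone. Origin at the centre of its underside.
Things that resemble listed ones, but are neither listed nor needed, are in the scene too. Leave any purple or yellow look-alike of the part that bears weight_center alone.

How it is judged:
On the way, in this order (a step that is already met when the one before it is completed fails the run):
1. the block holds the album square against the fence, with 1 to 7 N on its springs (contact force between fence and album between 1 and 7 N and angle between the x axis of each of album_center, block_center and the x axis of fence, either way round below 0.03 rad and x of each of pad_left, pad_right in the frame of album_center above -0.1705 m and y of album_center in the frame of fence between -0.03 and 0.03 m and y of block_center in the frame of fence between -0.03 and 0.03 m), for 0.3 s.
2. the weight lies flat on the middle of the album (x of weight_center in the frame of album_center between -0.035 and 0.035 m and y of weight_center in the frame of album_center between -0.06 and 0.06 m and z of weight_center in the frame of album_center between 0.029 and 0.039 m and angle between weight_center's own z axis and vertical below 0.1 rad and contact force between the fingers and weight below 0.2 N), for 0.2 s.
At the end, for the whole second after the job is handed in: Album pressed on the fence with 1 to 7 N; album and block square to it within 0.03 rad and 30 mm of its middle, both push pads less than 170.5 mm from the album's centre; weight flat on the album, within 35 mm (x) and 60 mm (y) of its centre; all released and still (all of step 1 and all of step 2 and linear speed of each of block, weight below 0.01 m/s); the robot touches nothing.
It fails at once if the robot pushes on the block with more than 24 N (contact force between any of the fingers, the arm and block above 24 N).
It fails at once if the album is pressed on the fence with more than 12 N (contact force between fence and album above 12 N).
It fails at once if the weight is dropped or pressed on to the album with more than 40 N (contact force between weight and album above 40 N).
It fails at once if a bystander is moved by more than 20 mm (distance of any of tape_roll, red_jar, black_jar, bud_tub, loupe from where it was at the start of the episode above 0.02 m).
It also fails if it takes over 72 s, if anything falls off the work surface, if the arm or the gripper's body presses on something with over 40 N, if the wrist force passes 120 N, or if a joint passes its speed limit or range.

## Working session

There is one attempt and no reset: what is moved stays moved. The work goes in short steps, Python scripts to look and compute and a shell command to move; the robot and the scene stay as the last step left them, time stands still between calls to the robot, and variables do not carry over. Pictures are saved under pics/ and viewed, and the job is handed in when it is done.

```bash
ls; mkdir -p pics; cat > h.py <<'E'
import numpy as np, cv2, json
from bench import env
from scipy.spatial.transform import Rotation as R
def K(c,h=420):
    f=h/2/np.tan(np.radians(c["vfov"])/2)
    return np.array([[f,0,c["cx"]],[0,f,c["cy"]],[0,0,1]])
def att(c):
    a=np.array(c["attitude"],float)
    if a.shape==(3,3): return a
    if a.size==4: return R.from_quat(a).as_matrix()
    return R.from_euler('xyz',a).as_matrix()
def rays(c,uv):
    p=cv2.undistortPoints(np.array(uv,float).reshape(-1,1,2),K(c),np.array(c["dist"],float))[:,0]
    d=np.c_[p,np.ones(len(p))]@att(c).T
    return np.array(c["origin"],float),d
def onplane(c,uv,z):
    o,d=rays(c,uv); return o+d*((z-o[2])/d[:,2])[:,None]
def proj(c,P):
    Rm=att(c); P=np.array(P,float).reshape(-1,3)
    q=(P-np.array(c["origin"]))@Rm
    return cv2.projectPoints(q,np.zeros(3),np.zeros(3),K(c),np.array(c["dist"],float))[0][:,0]
def cloud(c,dep):
    v,u=np.mgrid[0:420,0:560]
    o,d=rays(c,np.c_[u.ravel(),v.ravel()])
    return (o+d*dep.ravel()[:,None]).reshape(420,560,3)
E
python3 - <<'E'
from h import *
print(env.read_state())
for n in("scene","top"):
    c=env.get_calibration(n);print(n,c)
    p,d=env.capture(n); cv2.imwrite(f"pics/{n}0.png",p[:,:,::-1]); np.savez(f"{n}0.npz",p=p,d=d)
E
```

```text
pics
{'time': 0.0, 'joints': array([ 1.09922027e+00,  1.16498019e-01,  1.44226517e+00, -3.68912805e-05,
        1.58399408e+00, -3.77884646e-02]), 'joint_vel': array([-1.61739528e-03, -1.24259715e-03,  1.19313075e-03, -2.55283051e-05,
        4.10474674e-04,  6.30046855e-04]), 'effort': array([ 6.28368580e-04, -7.31989288e+01, -6.32488775e+01,  1.00543036e-04,
        6.25917441e-03, -1.09944390e-04]), 'tool_pos': array([0.28363485, 0.61230897, 0.23055412]), 'orientation': array([-3.14042748e+00, -7.13612969e-06,  2.70780459e+00]), 'wrist_force': array([-0.26687313,  0.55002934, -0.6610871 ]), 'ft_torque': array([ 0.02782523, -0.04461191, -0.04980384]), 'finger_gap': 0.08545052749434263}
scene {'vfov': 54.927653853415435, 'cx': 282.02597975328115, 'cy': 208.74010070806835, 'dist': array([-0.12379674,  0.        ,  0.        ,  0.        ,  0.        ]), 'origin': array([ 0.15271713, -0.81378243,  0.65026705]), 'attitude': array([-2.10128966, -0.02532451, -0.42291431])}
top {'vfov': 45.773644250519965, 'cx': 268.3444563082043, 'cy': 208.94932199558087, 'dist': array([-0.18411333,  0.        ,  0.        ,  0.        ,  0.        ]), 'origin': array([0.53765566, 0.10386723, 1.31524768]), 'attitude': array([-3.10396177e+00,  1.67046973e-03, -1.59736277e+00])}
```

View pics/scene0.png

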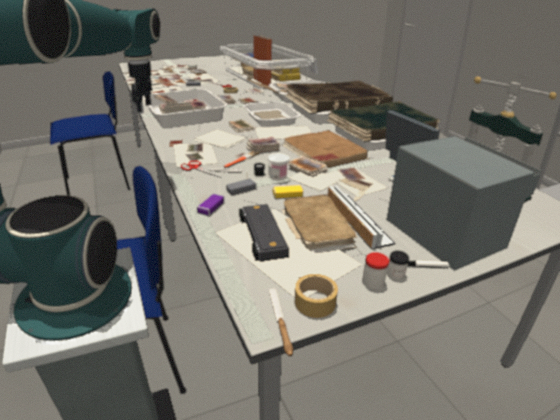

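View pics/top0.png

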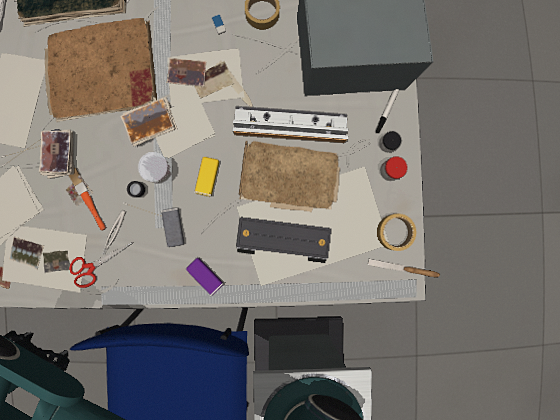

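The top view (up = +x, left = +y) shows the fence at (290,123), the album at (290,174) and the block at (284,239), with its pads at about (246,256) and (317,261). There are three weight-shaped bars: grey (173,227), yellow (207,176) and purple (205,276). The grey one fits the description. I'll enlarge to confirm.

```bash
python3 - <<'E'
from h import *
p=np.load("top0.npz")["p"]; d=np.load("top0.npz")["d"]
cv2.imwrite("pics/topc.png",cv2.resize(p[90:300,150:420,::-1],None,fx=2.9,fy=2.8,interpolation=cv2.INTER_CUBIC))
q=np.load("scene0.npz")["p"];cv2.imwrite("pics/scc.png",cv2.resize(q[160:300,190:400,::-1],None,fx=3.8,fy=3.8,interpolation=cv2.INTER_CUBIC))
c=env.get_calibration("top");C=cloud(c,d)
for n,(u,v) in dict(fence=(290,132),album=(290,174),block=(284,239),weight=(173,227),yellow=(207,176),purple=(205,276),table=(220,215),loupe=(137,189),tub=(153,167),bj=(391,140),rj=(396,168),tape=(383,232),table2=(360,150)).items():
    print(n,np.round(np.median(C[v-2:v+3,u-2:u+3].reshape(-1,3),0),4))
E
```

```text
fence [0.7819 0.0439 0.0484]
album [0.6741 0.0465 0.0394]
block [0.5077 0.0668 0.0405]
weight [0.5458 0.3549 0.0269]
yellow [0.6765 0.2626 0.0255]
purple [0.4164 0.2738 0.0259]
table [0.5745 0.2332 0.0006]
loupe [0.6475 0.4474 0.0305]
tub [0.6976 0.392  0.0802]
bj [ 0.7537 -0.2154  0.0607]
rj [ 0.6796 -0.2213  0.0757]
tape [ 0.5183 -0.188   0.0468]
table2 [ 7.392e-01 -1.453e-01 -6.000e-04]
```

View pics/topc.png

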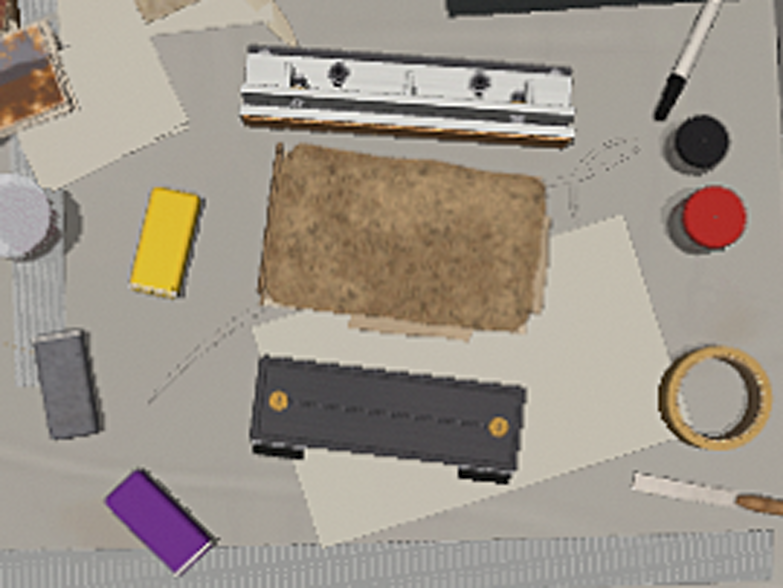

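View pics/scc.png

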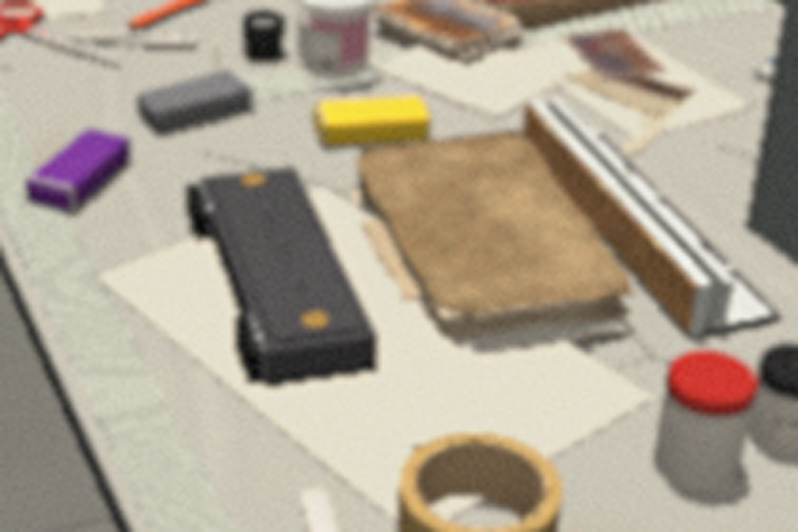

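```bash
cat > meas.py <<'E'
from h import *
def fit(c,mask,z,name):
    n,l,s,ce=cv2.connectedComponentsWithStats(mask.astype(np.uint8)); k=1+np.argmax(s[1:,4])
    m=(l==k).astype(np.uint8)
    m=cv2.morphologyEx(m,cv2.MORPH_CLOSE,np.ones((9,9),np.uint8))
    m=cv2.morphologyEx(m,cv2.MORPH_OPEN,np.ones((5,5),np.uint8))
    # metric rectified pts: all pixels
    v,u=np.nonzero(m); P=onplane(c,np.c_[u,v],z)[:,:2]
    ct=max(cv2.findContours(m,cv2.RETR_EXTERNAL,cv2.CHAIN_APPROX_NONE)[0],key=len)[:,0]
    H=onplane(c,ct,z)[:,:2]
    (cx,cy),(w,h),a=cv2.minAreaRect((H*1000).astype(np.float32))
    M=P.mean(0); W=np.cov((P-M).T); e,V=np.linalg.eigh(W); ax=V[:,1]; ax=ax*np.sign(ax[1])
    yaw=np.arctan2(-ax[0],ax[1])   # ax = local y axis
    ext=np.sqrt(12*e)
    print(name,"centroid",np.round(M,4),"yaw",round(yaw,4),"extents",np.round(ext,4),"rect c",np.round([cx,cy],1),np.round([w,h],1),round(a,2))
    return M,yaw
def masks(p,d,c):
    C=cloud(c,d); x,y,z=C[...,0],C[...,1],C[...,2]
    hsv=cv2.cvtColor(p,cv2.COLOR_RGB2HSV).astype(int); h,s,v=hsv[...,0],hsv[...,1],hsv[...,2]
    roi=(x>.35)&(x<.78)&(y>-.13)&(y<.22)
    b=roi&(z>.035)&(z<.048)&(v<95)
    a=roi&(z>.033)&(z<.056)&(v>95)&(s>60)&(x<0.77)
    w=(z>.018)&(z<.035)&(s<70)&(x>.45)&(x<.62)&(y>.28)&(y<.42)
    return b,a,w,C,hsv
if __name__=="__main__":
    import sys
    f=sys.argv[1]; q=np.load(f); c=env.get_calibration("top")
    b,a,w,C,hsv=masks(q["p"],q["d"],c)
    fit(c,b,.0425,"block"); fit(c,a,.043,"album"); fit(c,w,.026,"weight")
    # fence cork: brown band strip
    z=C[...,2]
    vis=q["p"].copy(); vis[b]=[255,0,0]; vis[a]=[0,255,0]; vis[w]=[0,0,255]
    cv2.imwrite(f.replace(".npz","_m.png").replace("","",1) if 0 else "pics/m_"+f.replace(".npz",".png"),cv2.resize(vis[90:300,150:420,::-1],None,fx=2.9,fy=2.8,interpolation=cv2.INTER_NEAREST))
E
python3 meas.py top0.npz
python3 - <<'E'
from h import *
q=np.load("top0.npz");c=env.get_calibration("top");C=cloud(c,q["d"])
f=np.nonzero
z=C[...,2];m=(z>.044)&(z<.054)&(C[...,0]>.73)&(C[...,0]<.9)&(C[...,1]>-.13)&(C[...,1]<.23)
for u in range(236,350,12):
    r=f(m[:,u])[0]; print(u,[(v,*np.round(C[v,u]*1000).astype(int),*q["p"][v,u]) for v in (r[:0].tolist()+list(range(104,146,2)))] if u in(260,320) else (r.min(),r.max()) if len(r) else None)
E
```

```text
block centroid [0.5113 0.0674] yaw -0.165 extents [0.0777 0.236 ] rect c [508.4  69.2] [236.1  84.4] 81.3
album centroid [0.6713 0.0485] yaw -0.168 extents [0.1449 0.2448] rect c [672.4  46.6] [251. 150.] 81.76
weight centroid [0.5463 0.3573] yaw -1.4203 extents [0.0433 0.099 ] rect c [546.5 357.2] [99.8 43.6] 8.78
236 (np.int64(121), np.int64(132))
248 (np.int64(121), np.int64(133))
260 [(104, np.int64(869), np.int64(120), np.int64(6), np.uint8(164), np.uint8(160), np.uint8(152)), (106, np.int64(865), np.int64(120), np.int64(0), np.uint8(174), np.uint8(170), np.uint8(159)), (108, np.int64(858), np.int64(120), np.int64(4), np.uint8(72), np.uint8(70), np.uint8(72)), (110, np.int64(853), np.int64(120), np.int64(3), np.uint8(77), np.uint8(77), np.uint8(77)), (112, np.int64(846), np.int64(120), np.int64(11), np.uint8(218), np.uint8(216), np.uint8(212)), (114, np.int64(841), np.int64(120), np.int64(9), np.uint8(212), np.uint8(211), np.uint8(206)), (116, np.int64(836), np.int64(120), np.int64(7), np.uint8(211), np.uint8(208), np.uint8(205)), (118, np.int64(830), np.int64(121), np.int64(7),
[... 2779 characters left out ...]
(-39), np.int64(4), np.uint8(37), np.uint8(35), np.uint8(38)), (134, np.int64(775), np.int64(-33), np.int64(51), np.uint8(227), np.uint8(226), np.uint8(220)), (136, np.int64(770), np.int64(-33), np.int64(48), np.uint8(229), np.uint8(231), np.uint8(230)), (138, np.int64(765), np.int64(-33), np.int64(48), np.uint8(99), np.uint8(68), np.uint8(41)), (140, np.int64(765), np.int64(-36), np.int64(18), np.uint8(62), np.uint8(43), np.uint8(28)), (142, np.int64(762), np.int64(-38), np.int64(5), np.uint8(179), np.uint8(174), np.uint8(166)), (144, np.int64(757), np.int64(-38), np.int64(-1), np.uint8(166), np.uint8(161), np.uint8(152))]
332 (np.int64(89), np.int64(138))
344 (np.int64(128), np.int64(139))
```

View pics/m_top0.png

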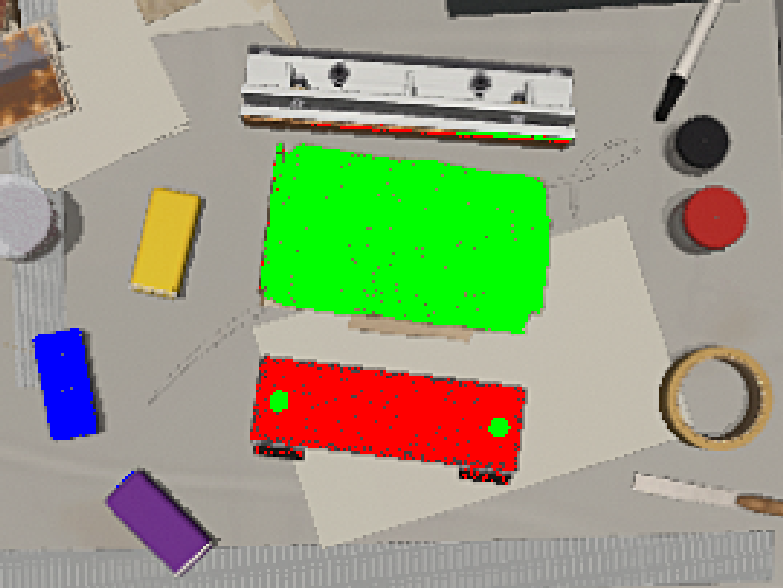

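```bash
cat > fence.py <<'E'
from h import *
import sys
q=np.load(sys.argv[1]);c=env.get_calibration("top");C=cloud(c,q["d"]);p=q["p"].astype(int)
br=p.sum(2); 
def line(pts,n):
    pts=np.array(pts); 
    for _ in range(4):
        k=np.polyfit(pts[:,1],pts[:,0],1); r=pts[:,0]-np.polyval(k,pts[:,1]); pts=pts[abs(r)<max(2*r.std(),3e-4)]
    print(n,"x at y=0.05:",round(np.polyval(k,.05),4),"yaw",round(-np.arctan(k[0]),4),"rms",round(r.std(),5),len(pts)); return k
A=[];B=[];T=[]
for u in range(240,345):
    # bright->dark going down at cork top
    vs=np.arange(127,142); col=br[127:142,u]
    d=np.diff(col); 
    i=np.argmin(d)
    j=[i for i in range(len(d)) if col[i]>450 and col[i+1]<450]
    if j:
        i=j[-1]; t=(col[i]-450)/(col[i]-col[i+1]); A.append(onplane(c,[[u,127+i+t]],.049)[0,:2])
    # dark->table: bottom of cork face
    v2=np.arange(130,150); cc=br[130:150,u]; 
    j=[i for i in range(len(cc)-1) if cc[i]<330 and cc[i+1]>=330]
    if j:
        i=j[-1]; t=(330-cc[i])/(cc[i+1]-cc[i]); B.append(onplane(c,[[u,130+i+t]],.003)[0,:2])
ka=line(A,"white/cork edge z.049"); line(B,"cork bottom")
z=C[...,2];m=(z>.043)&(z<.055)&(C[...,0]>.74)&(C[...,0]<.83)&(C[...,1]>-.13)&(C[...,1]<.23)
P=C[m]; th=-np.arctan(ka[0]); ey=np.array([-np.sin(th),np.cos(th)]); ex=np.array([np.cos(th),np.sin(th)])
s=P[:,:2]@ey; h=P[:,:2]@ex; print("fence len",np.percentile(s,[0.3,99.7]),"ex range",np.percentile(h,[0.5,99.5]),"yaw",th)
mid=(np.percentile(s,.3)+np.percentile(s,99.7))/2; print("mid y along ey",mid)
E
python3 fence.py top0.npz
python3 - <<'E'
from h import *
q=np.load("scene0.npz");c=env.get_calibration("scene");C=cloud(c,q["d"])
p=q["p"];hsv=cv2.cvtColor(p,cv2.COLOR_RGB2HSV)
z=C[...,2]
# heights from scene & weight
for n,(u,v) in dict(w=(241,186),block=(263,230),album=(318,218)).items(): print(n,np.round(np.median(C[v-2:v+3,u-2:u+3].reshape(-1,3),0),4))
# cork face cloud
m=(C[...,0]>.74)&(C[...,0]<.80)&(z>.012)&(z<.045)&(C[...,1]>-.11)&(C[...,1]<.19)&(hsv[...,1]>60)
P=C[m]; k=np.polyfit(P[:,1],P[:,0],1); 
for _ in range(5):
    r=P[:,0]-np.polyval(k,P[:,1]); P=P[abs(r)<2*r.std()]; k=np.polyfit(P[:,1],P[:,0],1)
print("cork scene: x@.05",np.polyval(k,.05),"yaw",-np.arctan(k[0]),r.std(),len(P))
E
```

```text
white/cork edge z.049 x at y=0.05: 0.7758 yaw -0.099 rms 0.00128 97
cork bottom x at y=0.05: 0.7643 yaw -0.0145 rms 0.00984 105
fence len [-0.02644672  0.26991086] ex range [0.72774352 0.79690829] yaw -0.09902825749827225
mid y along ey 0.12173206898508018
w [0.5383 0.3376 0.0267]
block [0.4974 0.0406 0.0418]
album [0.6677 0.0387 0.0414]
cork scene: x@.05 0.7722331471576631 yaw -0.09109667635559683 0.0009028963938670159 439
```

```bash
cat > st.py <<'E'
from h import *
import sys
TH=-.097
EX=np.array([np.cos(TH),np.sin(TH)]);EY=np.array([-np.sin(TH),np.cos(TH)])
def hs(P): P=np.asarray(P)[...,:2]; return np.stack([P@EX,P@EY],-1)
def wd(h,s): return h*EX+s*EY
def shift(target,st=None):
    st=st or env.read_state(); Rm=R.from_euler('xyz',st["orientation"]).as_matrix()
    return Rm.T@(np.array(target)-st["tool_pos"])*1000
if __name__=="__main__":
    st=env.read_state(); print("t",round(st["time"],2),"pos",np.round(st["tool_pos"],4),"rpy",np.round(st["orientation"],4),"hs",np.round(hs(st["tool_pos"]),4),"F",np.round(st["wrist_force"],2),"Fh/Fs",np.round(hs(st["wrist_force"]),2),"gap",round(st["finger_gap"],4))
    print("yaw err to fence deg (tool turn needed)",np.degrees(st["orientation"][2]%(2*np.pi)-(np.pi+TH)))
    if len(sys.argv)>1:
        h,s,z=map(float,sys.argv[1:4]); print("shift mm",np.round(shift([*wd(h,s),z],st),1))
E
python3 st.py .405 .028 .06;python3 st.py .405 .028 .23; python3 -m inch --help 2>&1 | head -5
```

```text
t 0.1 pos [0.2837 0.6123 0.2306] rpy [-3.1405 -0.      2.7078] hs [0.223  0.6369] F [-0.63  0.48 -0.62] Fh/Fs [-0.67  0.41] gap 0.0853
yaw err to fence deg (tool turn needed) -19.29951457083128
shift mm [-373.  -514.4  171.2]
t 0.1 pos [0.2837 0.6123 0.2306] rpy [-3.1405 -0.      2.7078] hs [0.223  0.6369] F [-0.63  0.48 -0.62] Fh/Fs [-0.67  0.41] gap 0.0853
yaw err to fence deg (tool turn needed) -19.29951457083128
shift mm [-373.  -514.6    1.2]
invalid input: not JSON, or not a number
```

```bash
python3 -m inch '[[[1,-30,-40,0,-5],[1,-62,-86,0,-10],[1,-93,-128,0,-15],[1,-125,-171,0,-19.3],[1,-186,-257,20,-19.3],[1,-280,-386,40,-19.3],[1,-340,-470,80,-19.3],[1,-373,-514.5,130,-19.3],[1,-373,-514.5,170,-19.3],[1,-373,-514.5,170,-19.3]]]' 40; python3 st.py .405 .028 .012
```

```text
time: 1.35
tool_pos: [0.3914, 0.0608, 0.1068]
orientation: [3.141, 0.001, 3.045]
wrist_force: [1.3, 0.2, -0.6]
finger_gap: 0.0002
t 1.35 pos [0.3914 0.0608 0.1068] rpy [3.1414e+00 9.0000e-04 3.0447e+00] hs [0.3836 0.0985] F [ 1.32  0.22 -0.62] Fh/Fs [1.29 0.35] gap 0.0002
yaw err to fence deg (tool turn needed) 0.004352510886755424
shift mm [-21.3 -70.5  94.8]
```

```bash
python3 -m inch '[[[1,-10,-35,20,0],[1,-21,-70,40,0],[1,-21,-70,40,0]]]'; python3 st.py .405 .028 .012
```

```text
time: 1.72
tool_pos: [0.4048, -0.0108, 0.066]
orientation: [-3.141, -0.003, 3.041]
wrist_force: [-0.8, 0.8, 0.1]
finger_gap: -0.0
t 1.73 pos [ 0.4048 -0.0108  0.066 ] rpy [-3.1413e+00 -2.8000e-03  3.0415e+00] hs [0.404  0.0285] F [-0.76  0.84  0.07] Fh/Fs [-0.84  0.76] gap -0.0
yaw err to fence deg (tool turn needed) -0.17751955197414623
shift mm [-1.2 -0.5 54. ]
```

```bash
python3 -m inch '[[[1,0,0,28,0],[1,-4,0,54,0],[1,-12,0,54,0],[1,-16,0,54,0],[1,-18,0,54,0],[1,-20,0,54,0],[1,-22,0,54,0],[1,-24,0,54,0]]]'; python3 st.py; python3 -m inch '[[[1,-2,0,0,0],[1,-4,0,0,0]]]'; python3 st.py
```

```text
time: 2.72
tool_pos: [0.4296, -0.0115, 0.0138]
orientation: [3.142, 0.0, 3.045]
wrist_force: [0.2, 0.1, -0.2]
finger_gap: -0.0003
t 2.73 pos [ 0.4296 -0.0115  0.0138] rpy [3.1416e+00 2.0000e-04 3.0445e+00] hs [0.4287 0.0302] F [ 0.2   0.06 -0.15] Fh/Fs [0.2  0.08] gap -0.0003
yaw err to fence deg (tool turn needed) -0.0028592950349004163
time: 2.98
tool_pos: [0.4336, -0.0119, 0.0136]
orientation: [-3.142, -0.0, 3.045]
wrist_force: [-0.3, 0.1, -0.1]
finger_gap: -0.0004
t 2.98 pos [ 0.4336 -0.0119  0.0136] rpy [-3.1416 -0.      3.0446] hs [0.4327 0.0302] F [-0.32  0.12 -0.12] Fh/Fs [-0.33  0.09] gap -0.0004
yaw err to fence deg (tool turn needed) -0.0004454338448119678
```

```bash
python3 -m inch '[[[1,-2,0,0,0],[1,-4,-0.3,0,0],[1,-5,-0.7,0,0]]]'; python3 st.py; python3 -m inch '[[[1,-1.5,-0.5,0,0],[1,-3,-1.1,0,0]]]'; python3 st.py
```

```text
time: 3.35
tool_pos: [0.4376, -0.0129, 0.0131]
orientation: [3.141, -0.002, 3.045]
wrist_force: [-8.5, 0.9, 0.1]
finger_gap: 0.0002
t 3.35 pos [ 0.4376 -0.0129  0.0131] rpy [ 3.1415e+00 -2.5000e-03  3.0446e+00] hs [0.4368 0.0295] F [-8.46  0.93  0.05] Fh/Fs [-8.51  0.1 ] gap 0.0002
yaw err to fence deg (tool turn needed) 0.0023154320630548904
time: 3.6
tool_pos: [0.4396, -0.0141, 0.0126]
orientation: [3.141, -0.005, 3.045]
wrist_force: [-13.0, 1.7, 1.5]
finger_gap: -0.0002
t 3.6 pos [ 0.4396 -0.0141  0.0126] rpy [ 3.1413 -0.0046  3.0447] hs [0.4389 0.0285] F [-12.96   1.68   1.54] Fh/Fs [-13.06   0.41] gap -0.0002
yaw err to fence deg (tool turn needed) 0.0035997449258866276
```

```bash
python3 -m inch '[[[1,-2,-0.7,0,0],[1,-4,-1.4,0,0],[1,-6,-2.1,0,0]]]'; python3 st.py; python3 -m inch '[[[1,-2,-0.6,0,0],[1,-4,-1.3,0,0],[1,-6,-1.9,0,0]]]'; python3 st.py
```

```text
time: 3.98
tool_pos: [0.4452, -0.0168, 0.0125]
orientation: [3.141, -0.005, 3.045]
wrist_force: [-14.9, 1.4, 1.1]
finger_gap: -0.0001
t 3.98 pos [ 0.4452 -0.0168  0.0125] rpy [ 3.1414 -0.005   3.0447] hs [0.4448 0.0264] F [-14.91   1.36   1.1 ] Fh/Fs [-14.97  -0.09] gap -0.0001
yaw err to fence deg (tool turn needed) 0.0046886399157067314
time: 4.35
tool_pos: [0.4509, -0.0193, 0.0125]
orientation: [3.142, -0.005, 3.045]
wrist_force: [-15.8, 1.7, 2.7]
finger_gap: 0.0002
t 4.35 pos [ 0.4509 -0.0193  0.0125] rpy [ 3.1416 -0.0053  3.0448] hs [0.4507 0.0244] F [-15.75   1.74   2.66] Fh/Fs [-15.85   0.21] gap 0.0002
yaw err to fence deg (tool turn needed) 0.011399459518611299
```

```bash
python3 -m inch '[[[1,-2.5,-0.7,0,0],[1,-5,-1.4,0,0],[1,-7.5,-2.1,0,0],[1,-10,-2.8,0,0]]]'; python3 st.py; python3 - <<'E'
from h import *
p,d=env.capture("top"); np.savez("top1.npz",p=p,d=d)
E
python3 meas.py top1.npz
```

```text
time: 4.85
tool_pos: [0.4605, -0.0232, 0.0124]
orientation: [-3.141, -0.005, 3.045]
wrist_force: [-16.1, 0.7, 1.0]
finger_gap: 0.0002
t 4.85 pos [ 0.4605 -0.0232  0.0124] rpy [-3.1414 -0.0055  3.0448] hs [0.4606 0.0215] F [-16.15   0.75   0.99] Fh/Fs [-16.15  -0.82] gap 0.0002
yaw err to fence deg (tool turn needed) 0.011145825989183266
block centroid [0.5258 0.0764] yaw 0.0541 extents [0.0714 0.226 ] rect c [521.7  64.9] [233.3  74.2] 88.48
album centroid [0.6714 0.0487] yaw -0.166 extents [0.1447 0.2446] rect c [672.4  46.6] [251. 150.] 81.76
weight centroid [0.5464 0.3574] yaw -1.4256 extents [0.0431 0.0989] rect c [546.5 357.1] [99.8 43.9] 8.78
```

```bash
python3 -m inch '[[[1,15,0,0,0],[1,30,10,0,0],[1,30,60,0,0],[1,30,120,0,0],[1,30,170,0,0],[1,30,185,0,0],[1,27,185,0,0]]]'; python3 st.py .443 .2055 .012;python3 - <<'E'
from h import *
p,d=env.capture("top"); np.savez("top2.npz",p=p,d=d)
cv2.imwrite("pics/top2.png",cv2.resize(p[90:300,150:420,::-1],None,fx=2.9,fy=2.8,interpolation=cv2.INTER_CUBIC))
E
python3 meas.py top2.npz
```

```text
time: 5.78
tool_pos: [0.4532, 0.1642, 0.0136]
orientation: [-3.141, -0.0, 3.047]
wrist_force: [0.1, -0.6, -0.3]
finger_gap: -0.0
t 5.78 pos [0.4532 0.1642 0.0136] rpy [-3.1415e+00 -1.0000e-04  3.0466e+00] hs [0.4352 0.2073] F [ 0.08 -0.61 -0.31] Fh/Fs [ 0.14 -0.6 ] gap -0.0
yaw err to fence deg (tool turn needed) 0.11466626147428624
shift mm [-7.8 -1.8  1.6]
block centroid [0.525  0.0576] yaw -0.0754 extents [0.0716 0.2316] rect c [523.   66.2] [235.8  76.8] 88.44
album centroid [0.6712 0.0486] yaw -0.1689 extents [0.1447 0.2446] rect c [672.4  46.6] [251. 150.] 81.76
weight centroid [0.5464 0.3574] yaw -1.4222 extents [0.0431 0.0989] rect c [546.5 357.1] [99.8 43.8] 8.78
```

View pics/top2.png

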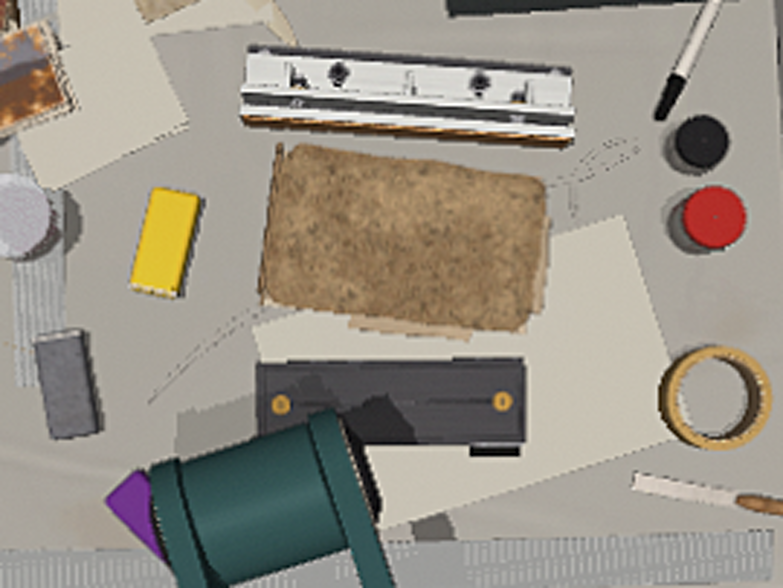

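```bash
cat > disc.py <<'E'
from st import *
def discs(p,c):
    hsv=cv2.cvtColor(p,cv2.COLOR_RGB2HSV).astype(int); h,s,v=[hsv[...,i] for i in range(3)]
    m=((h>10)&(h<28)&(s>120)&(v>130)).astype(np.uint8)
    n,l,st_,ce=cv2.connectedComponentsWithStats(m)
    out=[]
    for i in range(1,n):
        if st_[i,4]<12 or st_[i,4]>80: continue
        W=onplane(c,[ce[i]],.0425)[0]
        if not(.42<W[0]<.68 and -.1<W[1]<.22): continue
        a,b=map(int,np.round(ce[i])); ring=p[max(b-8,0):b+9,a-8:a+9].reshape(-1,3).max(1)
        if np.median(ring)>110: continue
        out.append((W[1],W[:2],ce[i],st_[i,4]))
    return sorted(out,key=lambda t:-t[0])
def pose(p,c):
    o=discs(p,c)
    if len(o)!=2: print("discs",[(np.round(t[1],4),t[3]) for t in o]); return
    L,Rr=hs(o[0][1]),hs(o[1][1]); cc=(L+Rr)/2; d=L-Rr; psi=np.arctan2(-d[0],d[1])
    ex=np.array([np.cos(psi),np.sin(psi)]);ey=np.array([-ex[1],ex[0]])
    print("block c hs",np.round(cc,4),"psi rel",round(psi,4),"sep",round(np.linalg.norm(d),4),"padL",np.round(cc-.052*ex+.0925*ey,4),"padR",np.round(cc-.052*ex-.0925*ey,4),"lat",round(cc[1]-.1217,4), [t[3] for t in o])
    return cc,psi
if __name__=="__main__":
    c=env.get_calibration("top")
    if len(sys.argv)>1 and sys.argv[1].endswith("npz"): p=np.load(sys.argv[1])["p"]
    else:
        p,d=env.capture("top"); np.savez(sys.argv[1]+"x.npz" if len(sys.argv)>1 else "last.npz",p=p,d=d)
    pose(p,c)
E
for i in 0 1 2; do python3 disc.py top$i.npz; done
```

```text
block c hs [0.503  0.1172] psi rel -0.053 sep 0.1958 padL [0.4559 0.2123] padR [0.4461 0.0276] lat -0.0045 [np.int32(32), np.int32(33)]
discs [(array([0.5226, 0.1625]), np.int32(34))]
block c hs [0.513  0.1148] psi rel 0.0888 sep 0.1956 padL [0.453  0.2024] padR [0.4694 0.0181] lat -0.0069 [np.int32(33), np.int32(34)]
```

```bash
python3 -m inch '[[[1,-4,-5,1.5,0],[1,-7,-5,1.5,0],[1,-9,-5,1.5,0],[1,-11,-4.7,1.5,0],[1,-13,-4.2,1.5,0]]]'; python3 st.py; python3 -m inch '[[[1,-2,0.8,0,0],[1,-4,1.5,0,0],[1,-6,2.3,0,0],[1,-8,3,0,0]]]'; python3 st.py
```

```text
time: 6.45
tool_pos: [0.4644, 0.1573, 0.0111]
orientation: [-3.141, -0.005, 3.044]
wrist_force: [-14.7, -0.1, 0.9]
finger_gap: -0.0002
t 6.45 pos [0.4644 0.1573 0.0111] rpy [-3.1405 -0.0047  3.0438] hs [0.447  0.2016] F [-14.71  -0.06   0.86] Fh/Fs [-14.64  -1.48] gap -0.0002
yaw err to fence deg (tool turn needed) -0.04415429170547395
time: 6.95
tool_pos: [0.4726, 0.1597, 0.0111]
orientation: [-3.141, -0.005, 3.044]
wrist_force: [-14.0, 0.6, 1.4]
finger_gap: 0.0
t 6.95 pos [0.4726 0.1597 0.0111] rpy [-3.1407 -0.0049  3.0439] hs [0.4549 0.2047] F [-14.03   0.6    1.38] Fh/Fs [-14.03  -0.76] gap 0.0
yaw err to fence deg (tool turn needed) -0.0386872012150405
```

```bash
python3 -m inch '[[[1,-2.5,0.8,0,0],[1,-5,1.6,0,0],[1,-7.5,2.3,0,0],[1,-10,3,0,0],[1,-12.5,3.7,0,0],[1,-15,4.3,0,0],[1,-17,4.8,0,0]]]'; python3 st.py;
```

```text
time: 7.82
tool_pos: [0.4899, 0.163, 0.011]
orientation: [-3.141, -0.005, 3.044]
wrist_force: [-15.6, 3.7, 0.7]
finger_gap: 0.0
t 7.83 pos [0.4899 0.163  0.011 ] rpy [-3.1411 -0.0052  3.0438] hs [0.4718 0.2097] F [-15.65   3.67   0.67] Fh/Fs [-15.93   2.13] gap 0.0
yaw err to fence deg (tool turn needed) -0.044541046778798346
```

```bash
python3 -m inch '[[[1,15,0,0,0],[1,30,-10,0,0],[1,30,-60,0,0],[1,30,-120,0,0],[1,30,-170,0,0],[1,30,-184,0,0],[1,25,-184,0,0]]]'; python3 st.py; python3 disc.py
```

```text
time: 8.7
tool_pos: [0.449, -0.0179, 0.0123]
orientation: [3.142, 0.001, 3.043]
wrist_force: [0.1, -0.1, -1.2]
finger_gap: 0.0002
t 8.7 pos [ 0.449  -0.0179  0.0123] rpy [3.1415e+00 7.0000e-04 3.0426e+00] hs [0.4486 0.0256] F [ 0.09 -0.08 -1.16] Fh/Fs [ 0.1  -0.07] gap 0.0002
yaw err to fence deg (tool turn needed) -0.11476968914820775
block c hs [0.5252 0.1171] psi rel -0.078 sep 0.1959 padL [0.4806 0.2134] padR [0.4662 0.0289] lat -0.0046 [np.int32(33), np.int32(28)]
```

```bash
python3 -m inch '[[[1,-4,2,0,0],[1,-7,2,0,0],[1,-9,2,0,0],[1,-11,1.4,0,0],[1,-13,0.6,0,0],[1,-15.5,-0.4,0,0],[1,-18,-1.4,0,0],[1,-20.5,-2.3,0,0],[1,-23,-3.1,0,0]]]'; python3 st.py; python3 -m inch '[[[1,-2.5,-0.8,0,0],[1,-5,-1.6,0,0],[1,-7.5,-2.3,0,0],[1,-10,-3,0,0],[1,-12.5,-3.6,0,0],[1,-15,-4.2,0,0]]]'; python3 st.py
```

```text
time: 9.88
tool_pos: [0.4698, -0.022, 0.0109]
orientation: [3.141, -0.005, 3.045]
wrist_force: [-14.4, 1.8, 1.9]
finger_gap: 0.0002
t 9.88 pos [ 0.4698 -0.022   0.0109] rpy [ 3.1414 -0.0053  3.0454] hs [0.4698 0.0236] F [-14.43   1.83   1.9 ] Fh/Fs [-14.54   0.43] gap 0.0002
yaw err to fence deg (tool turn needed) 0.04875311186820195
time: 10.62
tool_pos: [0.484, -0.0277, 0.0107]
orientation: [-3.141, -0.006, 3.046]
wrist_force: [-18.3, -0.1, 1.6]
finger_gap: -0.0
t 10.62 pos [ 0.484  -0.0277  0.0107] rpy [-3.1414 -0.0063  3.0456] hs [0.4844 0.0193] F [-18.33  -0.14   1.63] Fh/Fs [-18.23  -1.92] gap -0.0
yaw err to fence deg (tool turn needed) 0.05757443629194873
```

```bash
python3 -m inch '[[[1,15,0,0,0],[1,33,10,0,0],[1,33,60,0,0],[1,33,120,0,0],[1,33,172,0,0],[1,33,187,0,0],[1,27,187,0,0]]]'; python3 st.py; python3 disc.py; python3 meas.py last.npz
```

```text
time: 11.5
tool_pos: [0.4771, 0.161, 0.0121]
orientation: [-3.141, 0.0, 3.047]
wrist_force: [0.3, -0.4, -0.5]
finger_gap: -0.0
t 11.5 pos [0.4771 0.161  0.0121] rpy [-3.1415  0.      3.0468] hs [0.4593 0.2065] F [ 0.31 -0.43 -0.5 ] Fh/Fs [ 0.35 -0.4 ] gap -0.0
yaw err to fence deg (tool turn needed) 0.12733938159778976
block c hs [0.5366 0.1149] psi rel 0.0848 sep 0.1959 padL [0.4769 0.2026] padR [0.4926 0.0183] lat -0.0068 [np.int32(31), np.int32(34)]
block centroid [0.5493 0.0533] yaw -0.0859 extents [0.0721 0.2302] rect c [546.   64.2] [233.4  76.8] 88.47
album centroid [0.673  0.0494] yaw -0.1609 extents [0.1455 0.2454] rect c [672.6  47.4] [251.5 149.8] 81.33
weight centroid [0.5463 0.3574] yaw -1.4203 extents [0.0428 0.0988] rect c [546.5 357.2] [99.3 43.4] 8.96
```

View pics/m_last.png

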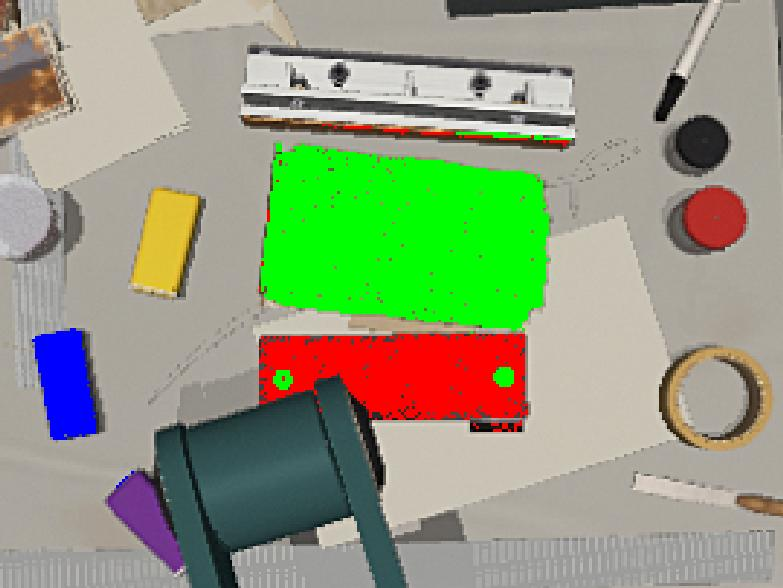

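```bash
python3 -m inch '[[[1,-3,-4,0,0],[1,-6,-4,0,0],[1,-8,-4,0,0],[1,-10,-3.5,0,0],[1,-12,-2.8,0,0],[1,-14.5,-1.8,0,0],[1,-17,-0.8,0,0],[1,-19.5,0.1,0,0],[1,-22,0.9,0,0]]]'; python3 st.py; python3 -m inch '[[[1,-2.5,0.8,0,0],[1,-5,1.6,0,0],[1,-7.5,2.3,0,0],[1,-10,3,0,0],[1,-12.5,3.6,0,0]]]'; python3 st.py
```

```text
time: 12.68
tool_pos: [0.4975, 0.1589, 0.011]
orientation: [-3.141, -0.005, 3.044]
wrist_force: [-14.7, 0.4, 2.3]
finger_gap: -0.0
t 12.68 pos [0.4975 0.1589 0.011 ] rpy [-3.1405 -0.0049  3.0444] hs [0.4798 0.2063] F [-14.69   0.39   2.35] Fh/Fs [-14.66  -1.03] gap -0.0
yaw err to fence deg (tool turn needed) -0.00952606077099359
time: 13.3
tool_pos: [0.5102, 0.1614, 0.011]
orientation: [-3.141, -0.005, 3.044]
wrist_force: [-16.0, 1.5, 1.7]
finger_gap: -0.0001
t 13.3 pos [0.5102 0.1614 0.011 ] rpy [-3.1409 -0.0051  3.0444] hs [0.4922 0.2101] F [-16.04   1.53   1.72] Fh/Fs [-16.12  -0.03] gap -0.0001
yaw err to fence deg (tool turn needed) -0.013399920480009181
```

```bash
python3 -m inch '[[[1,15,0,0,0],[1,29,-10,0,0],[1,29,-60,0,0],[1,29,-120,0,0],[1,29,-170,0,0],[1,29,-184,0,0],[1,24,-184,0,0]]]'; python3 st.py; python3 disc.py; python3 meas.py last.npz
```

```text
time: 14.18
tool_pos: [0.4704, -0.0197, 0.0123]
orientation: [3.141, 0.001, 3.043]
wrist_force: [-0.2, -0.6, 0.3]
finger_gap: -0.0002
t 14.18 pos [ 0.4704 -0.0197  0.0123] rpy [3.1415e+00 7.0000e-04 3.0429e+00] hs [0.4701 0.026 ] F [-0.16 -0.57  0.25] Fh/Fs [-0.11 -0.59] gap -0.0002
yaw err to fence deg (tool turn needed) -0.09934017760390855
block c hs [0.547  0.1176] psi rel -0.062 sep 0.1956 padL [0.5009 0.2131] padR [0.4894 0.0285] lat -0.0041 [np.int32(30), np.int32(31)]
block centroid [0.5586 0.0715] yaw -0.1056 extents [0.0747 0.2303] rect c [554.6  65.1] [236.   86.7] 83.02
album centroid [0.673  0.0496] yaw -0.1607 extents [0.1456 0.2455] rect c [673.3  47. ] [250.7 152. ] 82.38
weight centroid [0.5464 0.3573] yaw -1.4228 extents [0.0433 0.099 ] rect c [546.5 357.1] [99.8 43.9] 8.78
```

```bash
python3 -m inch '[[[1,-4,2,0,0],[1,-7,2,0,0],[1,-9,2,0,0],[1,-11,1.4,0,0],[1,-13,0.6,0,0],[1,-15.5,-0.4,0,0],[1,-18,-1.3,0,0],[1,-20.5,-2.2,0,0]]]'; python3 st.py; python3 -m inch '[[[1,-2.5,-0.8,0,0],[1,-5,-1.6,0,0],[1,-7.5,-2.3,0,0],[1,-10,-3,0,0],[1,-12.5,-3.7,0,0]]]'; python3 st.py
```

```text
time: 15.22
tool_pos: [0.4887, -0.0229, 0.011]
orientation: [3.141, -0.005, 3.045]
wrist_force: [-15.9, 3.8, 0.9]
finger_gap: 0.0001
t 15.22 pos [ 0.4887 -0.0229  0.011 ] rpy [ 3.1412 -0.0053  3.0449] hs [0.4887 0.0245] F [-15.86   3.82   0.93] Fh/Fs [-16.15   2.27] gap 0.0001
yaw err to fence deg (tool turn needed) 0.016070154139125825
time: 15.85
tool_pos: [0.5005, -0.0279, 0.0107]
orientation: [3.142, -0.006, 3.045]
wrist_force: [-16.8, 2.0, 1.5]
finger_gap: 0.0003
t 15.85 pos [ 0.5005 -0.0279  0.0107] rpy [ 3.1415 -0.0062  3.045 ] hs [0.5008 0.0207] F [-16.76   1.99   1.52] Fh/Fs [-16.87   0.36] gap 0.0003
yaw err to fence deg (tool turn needed) 0.021344686431173956
```

```bash
python3 -m inch '[[[1,15,0,0,0],[1,29,10,0,0],[1,29,60,0,0],[1,29,120,0,0],[1,29,172,0,0],[1,29,186,0,0],[1,23,186,0,0]]]'; python3 st.py; python3 disc.py; python3 meas.py last.npz; python3 - <<'E'
import numpy as np,cv2
p=np.load("last.npz")["p"];cv2.imwrite("pics/top5.png",cv2.resize(p[90:280,210:370,::-1],None,fx=3.6,fy=3.1,interpolation=cv2.INTER_CUBIC))
E
```

```text
time: 16.73
tool_pos: [0.4974, 0.1598, 0.0122]
orientation: [3.142, 0.0, 3.047]
wrist_force: [0.3, -0.4, -0.2]
finger_gap: 0.0003
t 16.73 pos [0.4974 0.1598 0.0122] rpy [3.1416e+00 3.0000e-04 3.0466e+00] hs [0.4796 0.2073] F [ 0.35 -0.37 -0.19] Fh/Fs [ 0.38 -0.33] gap 0.0003
yaw err to fence deg (tool turn needed) 0.11645862985380025
block c hs [0.5552 0.1152] psi rel 0.0561 sep 0.1955 padL [0.498  0.2046] padR [0.5084 0.0199] lat -0.0065 [np.int32(32), np.int32(35)]
block centroid [0.5677 0.0479] yaw -0.1348 extents [0.0724 0.2287] rect c [561.4  61.3] [233.6  82. ] 88.38
album centroid [0.68   0.0523] yaw -0.0772 extents [0.1444 0.2441] rect c [681.1  49.8] [249.9 148.3] 86.67
weight centroid [0.5463 0.3573] yaw -1.4195 extents [0.0433 0.099 ] rect c [546.5 357.2] [99.8 43.6] 8.78
```

View pics/top5.png

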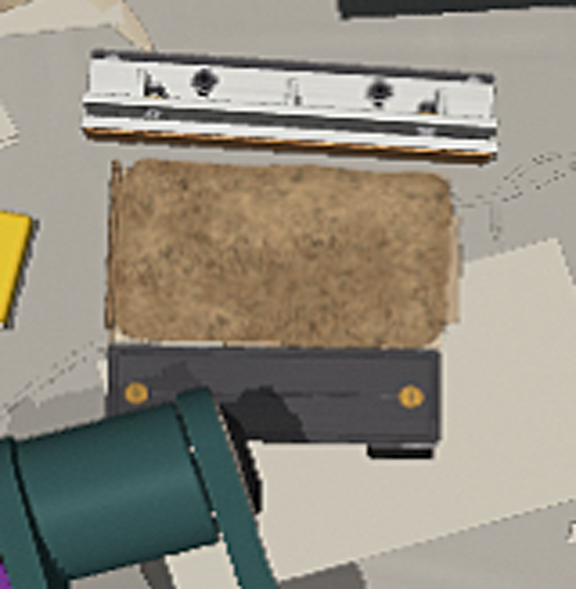

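```bash
python3 -m inch '[[[1,-4,-3,0,0],[1,-6.5,-3,0,0],[1,-8.5,-3,0,0],[1,-10.5,-2.5,0,0],[1,-12.5,-1.8,0,0],[1,-15,-0.9,0,0],[1,-17.5,0,0,0],[1,-20,0.9,0,0]]]'; python3 st.py; python3 -m inch '[[[1,-2.5,0.8,0,0],[1,-5,1.6,0,0],[1,-7.5,2.3,0,0],[1,-9.5,2.9,0,0]]]'; python3 st.py
```

```text
time: 17.77
tool_pos: [0.5157, 0.1577, 0.0109]
orientation: [-3.14, -0.006, 3.044]
wrist_force: [-16.5, 0.4, 2.1]
finger_gap: 0.0
t 17.77 pos [0.5157 0.1577 0.0109] rpy [-3.1403 -0.0056  3.0445] hs [0.498  0.2069] F [-16.54   0.41   2.08] Fh/Fs [-16.5   -1.19] gap 0.0
yaw err to fence deg (tool turn needed) -0.005530093819552861
time: 18.27
tool_pos: [0.5253, 0.1598, 0.0108]
orientation: [-3.141, -0.006, 3.044]
wrist_force: [-18.1, 1.2, 1.8]
finger_gap: 0.0003
t 18.27 pos [0.5253 0.1598 0.0108] rpy [-3.1406 -0.0059  3.0445] hs [0.5074 0.21  ] F [-18.13   1.2    1.84] Fh/Fs [-18.16  -0.56] gap 0.0003
yaw err to fence deg (tool turn needed) -0.007956429024317264
```

```bash
python3 -m inch '[[[1,15,0,0,0],[1,28,-10,0,0],[1,28,-60,0,0],[1,28,-120,0,0],[1,28,-170,0,0],[1,28,-184,0,0],[1,22,-184,0,0]]]'; python3 st.py; python3 disc.py; python3 meas.py last.npz; python3 fence.py last.npz
```

```text
time: 19.15
tool_pos: [0.4877, -0.0217, 0.0124]
orientation: [3.141, 0.001, 3.043]
wrist_force: [0.7, -1.1, -1.4]
finger_gap: 0.0002
t 19.15 pos [ 0.4877 -0.0217  0.0124] rpy [3.1415e+00 9.0000e-04 3.0429e+00] hs [0.4875 0.0257] F [ 0.67 -1.08 -1.44] Fh/Fs [ 0.77 -1.01] gap 0.0002
yaw err to fence deg (tool turn needed) -0.09565524683367746
block c hs [0.5632 0.1165] psi rel -0.0451 sep 0.1958 padL [0.5154 0.2112] padR [0.5071 0.0264] lat -0.0052 [np.int32(31), np.int32(29)]
block centroid [0.5753 0.0707] yaw -0.0819 extents [0.0729 0.2274] rect c [572.8  62.6] [235.6  80.7] 83.71
album centroid [0.6853 0.0483] yaw -0.1361 extents [0.1458 0.2437] rect c [685.5  46.4] [250.6 152.3] 83.01
weight centroid [0.5463 0.3573] yaw -1.4203 extents [0.0432 0.099 ] rect c [546.5 357.1] [99.8 43.9] 8.78
white/cork edge z.049 x at y=0.05: 0.7705 yaw -0.0735 rms 0.00664 103
cork bottom x at y=0.05: 0.7665 yaw -0.0771 rms 0.00755 97
fence len [-0.04635848  0.24956068] ex range [0.7383351  0.80179342] yaw -0.07354054530185848
mid y along ey 0.10160110132827713
```

```bash
python3 - <<'E'
from h import *
q=np.load("top0.npz");c=env.get_calibration("top")
g=cv2.cvtColor(q["p"],cv2.COLOR_RGB2GRAY).astype(float); gy=cv2.Sobel(cv2.GaussianBlur(g,(0,0),1),cv2.CV_64F,0,1)
def edge(y0,y1,us,sgn,z,name):
    # expected line row from y0(at us[0]) to y1(at us[-1]), window +-4
    P=[]
    for u in us:
        v0=y0+(y1-y0)*(u-us[0])/(us[-1]-us[0]); vs=np.arange(int(round(v0))-3,int(round(v0))+4)
        w=np.clip(sgn*gy[vs,u],0,None); i=np.argmax(w)
        if 0<i<6:
            a,b,d=w[i-1],w[i],w[i+1]; o=.5*(a-d)/(a-2*b+d+1e-9); P.append([u,vs[i]+o])
    W=onplane(c,P,z)[:,:2]
    for _ in range(4):
        k=np.polyfit(W[:,1],W[:,0],1); r=W[:,0]-np.polyval(k,W[:,1]); W=W[abs(r)<max(2.2*r.std(),4e-4)]
    print(name,"yaw",round(-np.arctan(k[0]),4),"x@.05",round(np.polyval(k,.05),4),"rms",round(r.std(),5),len(W))
us=np.arange(240,345)
edge(121,127.5,us,1,.049,"bright far edge")
edge(125,131,us,-1,.049,"bright->dark 1")
edge(129,135,us,1,.049,"dark->bright 2")
edge(133,138.5,us,-1,.049,"bright->cork")
edge(137,142,us,1,.002,"cork bottom->table")
edge(218,228,np.arange(244,328),-1,.0425,"block front")
E
```

```text
bright far edge yaw -0.0973 x@.05 0.8049 rms 0.001 50
bright->dark 1 yaw -0.0978 x@.05 0.7973 rms 0.00018 95
dark->bright 2 yaw -0.0985 x@.05 0.7861 rms 0.00021 101
bright->cork yaw -0.0977 x@.05 0.7752 rms 0.00068 105
cork bottom->table yaw -0.0969 x@.05 0.7733 rms 0.00036 104
block front yaw -0.1512 x@.05 0.5492 rms 0.00044 84
```

```bash
python3 -m inch '[[[1,-4,0,0,0],[1,-7,0,0,0],[1,-9,0,0,0],[1,-11,-0.4,0,0],[1,-13,-1,0,0],[1,-15.5,-1.9,0,0],[1,-18,-2.8,0,0],[1,-20.5,-3.6,0,0]]]'; python3 st.py; python3 -m inch '[[[1,-2.5,-0.8,0,0],[1,-5,-1.5,0,0],[1,-7.5,-2.2,0,0]]]'; python3 st.py
```

```text
time: 20.2
tool_pos: [0.5058, -0.0261, 0.0108]
orientation: [3.141, -0.006, 3.045]
wrist_force: [-15.9, 2.9, 2.5]
finger_gap: 0.0003
t 20.2 pos [ 0.5058 -0.0261  0.0108] rpy [ 3.1413 -0.0059  3.045 ] hs [0.5059 0.023 ] F [-15.92   2.9    2.51] Fh/Fs [-16.13   1.34] gap 0.0003
yaw err to fence deg (tool turn needed) 0.02116453612302032
time: 20.58
tool_pos: [0.5129, -0.0291, 0.0108]
orientation: [3.141, -0.006, 3.045]
wrist_force: [-16.5, 2.3, 1.6]
finger_gap: 0.0002
t 20.57 pos [ 0.5129 -0.0291  0.0108] rpy [ 3.1415 -0.0061  3.045 ] hs [0.5133 0.0207] F [-16.54   2.31   1.57] Fh/Fs [-16.68   0.7 ] gap 0.0002
yaw err to fence deg (tool turn needed) 0.023966504436767816
```

```bash
python3 -m inch '[[[1,15,0,0,0],[1,26,10,0,0],[1,26,60,0,0],[1,26,120,0,0],[1,26,172,0,0],[1,26,186,0,0],[1,20,186,0,0]]]'; python3 st.py; python3 disc.py; python3 meas.py last.npz
```

```text
time: 21.45
tool_pos: [0.513, 0.1584, 0.0123]
orientation: [3.142, 0.0, 3.047]
wrist_force: [-0.8, -0.1, -0.7]
finger_gap: -0.0004
t 21.45 pos [0.513  0.1584 0.0123] rpy [3.1416e+00 3.0000e-04 3.0465e+00] hs [0.4952 0.2073] F [-0.79 -0.12 -0.66] Fh/Fs [-0.77 -0.2 ] gap -0.0004
yaw err to fence deg (tool turn needed) 0.11191071707316536
block c hs [0.5691 0.1156] psi rel 0.0416 sep 0.1965 padL [0.5133 0.2059] padR [0.521  0.0211] lat -0.0061 [np.int32(28), np.int32(33)]
block centroid [0.5817 0.0445] yaw -0.16 extents [0.0723 0.2273] rect c [575.2  60.9] [235.3  85.3] 86.83
album centroid [0.6921 0.0506] yaw -0.0649 extents [0.1443 0.2446] rect c [692.   49.2] [249.8 148.9] 86.84
weight centroid [0.5463 0.3573] yaw -1.4262 extents [0.0432 0.0989] rect c [546.3 357.5] [99.6 43.9] 7.94
```

```bash
python3 -m inch '[[[1,-4,-1,0,0],[1,-6.5,-1,0,0],[1,-8.5,-1,0,0],[1,-10.5,-0.6,0,0],[1,-12.5,0,0,0],[1,-14.5,0.7,0,0],[1,-16.5,1.4,0,0],[1,-18.5,2.1,0,0]]]'; python3 st.py; python3 -m inch '[[[1,-2,0.6,0,0],[1,-4,1.2,0,0]]]'; python3 st.py;  python3 -m inch '[[[1,-1.5,0.5,0,0],[1,-3,0.9,0,0]]]'; python3 st.py
```

```text
time: 22.5
tool_pos: [0.5297, 0.1575, 0.0109]
orientation: [-3.14, -0.006, 3.044]
wrist_force: [-17.0, 1.0, 1.2]
finger_gap: 0.0001
t 22.5 pos [0.5297 0.1575 0.0109] rpy [-3.1404 -0.0057  3.0444] hs [0.5119 0.208 ] F [-16.96   0.97   1.15] Fh/Fs [-16.97  -0.67] gap 0.0001
yaw err to fence deg (tool turn needed) -0.012752543938604867
time: 22.75
tool_pos: [0.5337, 0.1584, 0.0108]
orientation: [-3.141, -0.006, 3.044]
wrist_force: [-17.1, 0.9, 1.1]
finger_gap: 0.0001
t 22.75 pos [0.5337 0.1584 0.0108] rpy [-3.1406 -0.0058  3.0443] hs [0.5159 0.2093] F [-17.07   0.87   1.14] Fh/Fs [-17.07  -0.78] gap 0.0001
yaw err to fence deg (tool turn needed) -0.01924540555793758
time: 23.0
tool_pos: [0.5362, 0.1589, 0.0106]
orientation: [-3.14, -0.007, 3.044]
wrist_force: [-23.2, 1.5, 2.2]
finger_gap: -0.0002
t 23.0 pos [0.5362 0.1589 0.0106] rpy [-3.1403 -0.0073  3.0443] hs [0.5183 0.2101] F [-23.22   1.54   2.23] Fh/Fs [-23.26  -0.72] gap -0.0002
yaw err to fence deg (tool turn needed) -0.01668549863371986
```

```bash
python3 -m inch '[[[1,8,0,0,0],[1,22,0,0,0],[1,24,-50,0,0],[1,24,-110,0,0]]]'; python3 st.py; python3 disc.py; python3 meas.py last.npz; python3 - <<'E'
import numpy as np,cv2
p=np.load("last.npz")["p"];cv2.imwrite("pics/top6.png",cv2.resize(p[100:260,225:360,::-1],None,fx=4.2,fy=3.7,interpolation=cv2.INTER_CUBIC))
E
```

```text
time: 23.5
tool_pos: [0.5039, 0.0515, 0.0124]
orientation: [3.142, 0.001, 3.047]
wrist_force: [0.3, -0.9, -0.7]
finger_gap: -0.0002
t 23.5 pos [0.5039 0.0515 0.0124] rpy [3.1415e+00 1.0000e-03 3.0468e+00] hs [0.4965 0.1001] F [ 0.29 -0.89 -0.75] Fh/Fs [ 0.37 -0.86] gap -0.0002
yaw err to fence deg (tool turn needed) 0.12672475651858414
block c hs [0.5748 0.1167] psi rel -0.0163 sep 0.1957 padL [0.5243 0.21  ] padR [0.5213 0.025 ] lat -0.005 [np.int32(32), np.int32(27)]
block centroid [0.5903 0.0719] yaw -0.0381 extents [0.0662 0.2283] rect c [584.3  61.4] [235.8  76.6] 83.55
album centroid [0.6949 0.0468] yaw -0.0749 extents [0.1421 0.2439] rect c [696.   47.1] [251.6 147.9] 85.5
weight centroid [0.5463 0.3572] yaw -1.4238 extents [0.0433 0.0988] rect c [546.4 357. ] [99.8 43.5] 8.38
```

View pics/top6.png

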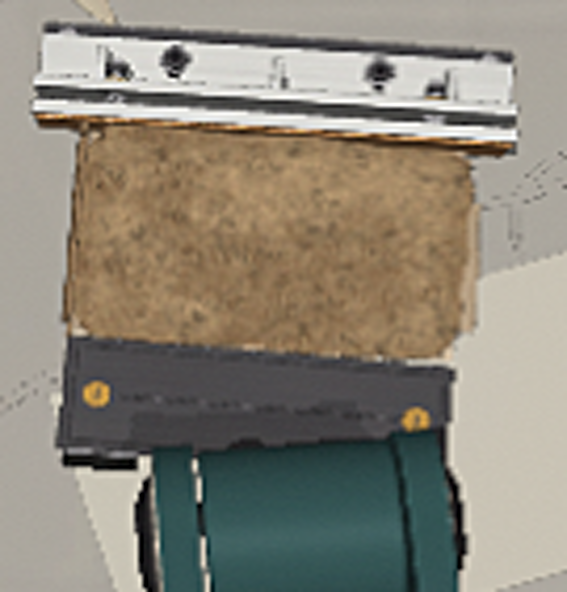

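```bash
cat > comp.py <<'E'
from st import *
c=env.get_calibration("top")
def edge(g,y0,y1,us,sgn,z,u0=240,u1=344):
    gy=cv2.Sobel(cv2.GaussianBlur(g,(0,0),1),cv2.CV_64F,0,1); P=[]
    for u in us:
        v0=y0+(y1-y0)*(u-u0)/(u1-u0); vs=np.arange(int(round(v0))-3,int(round(v0))+4)
        w=np.clip(sgn*gy[vs,u],0,None); i=np.argmax(w)
        if 0<i<6:
            a,b,d=w[i-1],w[i],w[i+1]; P.append([u,vs[i]+.5*(a-d)/(a-2*b+d+1e-9)])
    W=hs(onplane(c,P,z))
    for _ in range(5):
        k=np.polyfit(W[:,1]-.12,W[:,0],1); r=W[:,0]-np.polyval(k,W[:,1]-.12); W=W[abs(r)<max(2.2*r.std(),3e-4)]
    return k,r.std(),len(W)
def run(f):
    g=cv2.cvtColor(np.load(f)["p"],cv2.COLOR_RGB2GRAY).astype(float); us=np.arange(240,345)
    for n,a in dict(angle=(125,131,us,-1,.049),plate=(129,135,us,1,.049)).items():
        k,r,m=edge(g,*a); print(f,n,"h mid mm",round(k[1]*1000,2),"tilt mrad",round(-k[0]*1000,1),"rms",round(r*1000,2),m)
for f in sys.argv[1:]: run(f)
E
python3 comp.py top0.npz top1.npz top2.npz last.npz
python3 - <<'E'
from h import *
q,d=env.capture("scene"); np.savez("sc1.npz",p=q,d=d)
cv2.imwrite("pics/sc1.png",cv2.resize(q[170:290,230:400,::-1],None,fx=4.6,fy=4.6,interpolation=cv2.INTER_CUBIC))
E
```

```text
top0.npz angle h mid mm 788.66 tilt mrad -0.8 rms 0.18 95
top0.npz plate h mid mm 777.56 tilt mrad -1.5 rms 0.21 101
top1.npz angle h mid mm 788.66 tilt mrad -0.7 rms 0.18 94
top1.npz plate h mid mm 777.56 tilt mrad -1.5 rms 0.2 100
top2.npz angle h mid mm 788.66 tilt mrad -0.8 rms 0.18 95
top2.npz plate h mid mm 777.56 tilt mrad -1.6 rms 0.2 99
last.npz angle h mid mm 788.75 tilt mrad -1.0 rms 0.17 95
last.npz plate h mid mm 779.18 tilt mrad -0.6 rms 0.19 89
```

View pics/sc1.png

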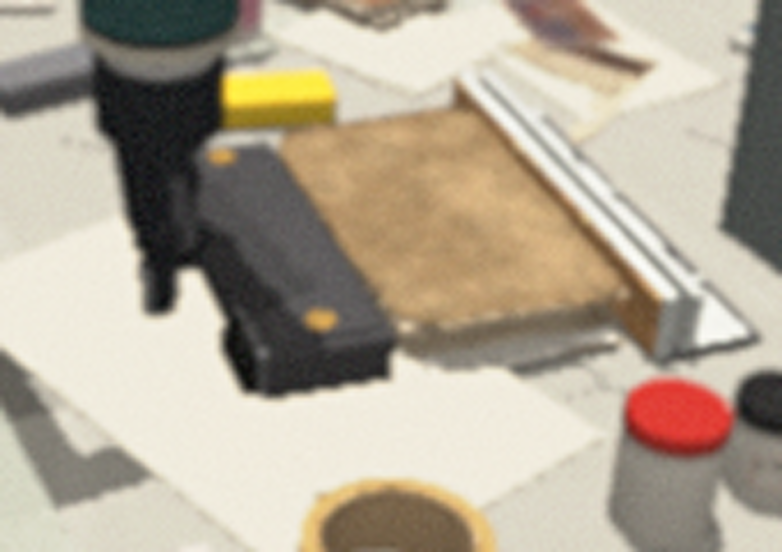

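Top view now: the album's left far corner touches the cork, and the block is nearly square. The spring plate has moved about 1.55 mm, roughly 3 N. I'll square up with a small push on the right pad.

```bash
python3 -m inch '[[[1,0,-50,0,0],[1,-2,-74,0,0],[1,-7,-75,0,0],[1,-10,-75,0,0],[1,-10,-75,0,0]]]'; python3 st.py; python3 disc.py; python3 comp.py last.npz
```

```text
time: 24.22
tool_pos: [0.5074, -0.0227, 0.0121]
orientation: [3.141, -0.0, 3.046]
wrist_force: [-0.5, 0.0, -0.1]
finger_gap: -0.0
t 24.23 pos [ 0.5074 -0.0227  0.0121] rpy [ 3.1415 -0.      3.0456] hs [0.5072 0.0266] F [-0.47  0.01 -0.14] Fh/Fs [-0.47 -0.04] gap -0.0
yaw err to fence deg (tool turn needed) 0.05597315803514828
block c hs [0.5745 0.1167] psi rel -0.0187 sep 0.1957 padL [0.5243 0.2101] padR [0.5208 0.0251] lat -0.005 [np.int32(32), np.int32(26)]
last.npz angle h mid mm 788.77 tilt mrad -0.8 rms 0.17 95
last.npz plate h mid mm 779.18 tilt mrad -0.7 rms 0.2 89
```

```bash
python3 -m inch '[[[1,-3,-1,0,0],[1,-5,-1,0,0],[1,-7,-1.2,0,0],[1,-8.5,-1.5,0,0],[1,-10,-1.8,0,0],[1,-11.5,-2.2,0,0]]]'; python3 st.py; python3 -m inch '[[[1,-1,-0.3,0,0],[1,-2,-0.6,0,0]]]'; python3 st.py
```

```text
time: 25.02
tool_pos: [0.5163, -0.0264, 0.0108]
orientation: [3.141, -0.006, 3.045]
wrist_force: [-16.7, 2.8, 1.5]
finger_gap: -0.0002
t 25.02 pos [ 0.5163 -0.0264  0.0108] rpy [ 3.1414 -0.006   3.0449] hs [0.5164 0.0237] F [-16.68   2.76   1.49] Fh/Fs [-16.87   1.13] gap -0.0002
yaw err to fence deg (tool turn needed) 0.015242880096516509
time: 25.28
tool_pos: [0.5178, -0.0271, 0.0106]
orientation: [3.141, -0.007, 3.045]
wrist_force: [-19.6, 2.4, 2.8]
finger_gap: -0.0003
t 25.27 pos [ 0.5178 -0.0271  0.0106] rpy [ 3.1415 -0.007   3.0449] hs [0.518  0.0231] F [-19.57   2.36   2.78] Fh/Fs [-19.7    0.45] gap -0.0003
yaw err to fence deg (tool turn needed) 0.01963122626027366
```

```bash
python3 disc.py; python3 comp.py last.npz; python3 -m inch '[[[1,8,0,0,0],[1,24,0,0,0],[1,30,60,-10,0],[1,40,110,-60,0],[1,60,140,-120,0]]]'; python3 disc.py; python3 comp.py last.npz; python3 meas.py last.npz
```

```text
discs [(array([0.5941, 0.1576]), np.int32(31))]
last.npz angle h mid mm 788.73 tilt mrad -0.7 rms 0.19 95
last.npz plate h mid mm 778.84 tilt mrad -0.8 rms 0.2 92
time: 25.95
tool_pos: [0.4766, 0.1113, 0.1194]
orientation: [-3.141, -0.001, 3.045]
wrist_force: [2.0, 0.1, -0.0]
finger_gap: -0.0
block c hs [0.5758 0.1165] psi rel 0.0008 sep 0.1965 padL [0.5237 0.209 ] padR [0.5238 0.024 ] lat -0.0052 [np.int32(31), np.int32(34)]
last.npz angle h mid mm 788.72 tilt mrad -0.7 rms 0.19 95
last.npz plate h mid mm 778.73 tilt mrad -1.0 rms 0.2 97
block centroid [0.5843 0.062 ] yaw -0.0888 extents [0.0781 0.2354] rect c [584.4  61.6] [236.   83.2] 86.78
album centroid [0.6952 0.0464] yaw -0.0706 extents [0.1418 0.244 ] rect c [694.2  47.1] [250.  147.9] 87.9
weight centroid [0.5462 0.3573] yaw -1.4258 extents [0.0428 0.0989] rect c [546.4 357. ] [99.6 43.5] 8.38
```

```bash
python3 - <<'E'
from h import *
from st import wd
c=env.get_calibration("top"); p=np.load("last.npz")["p"]
# warp to fence frame at z=.043 : 0.3 mm... show h .56..79 , s -.02...26
hh=np.arange(.80,.50,-.0005); ss=np.arange(.27,-.03,-.0004)
H,S=np.meshgrid(hh,ss,indexing='ij'); W=np.stack([*np.moveaxis(H[...,None]*np.array([np.cos(-.0977),np.sin(-.0977)])+S[...,None]*np.array([-np.sin(-.0977),np.cos(-.0977)]),-1,0),np.full_like(H,.043)],-1)
uv=proj(c,W.reshape(-1,3)).reshape(*H.shape,2).astype(np.float32)
im=cv2.remap(p,uv[...,0],uv[...,1],cv2.INTER_CUBIC); print(im.shape)
cv2.imwrite("pics/rect.png",im[:,:,::-1])
E
```

```text
(601, 751, 3)
```

View pics/rect.png

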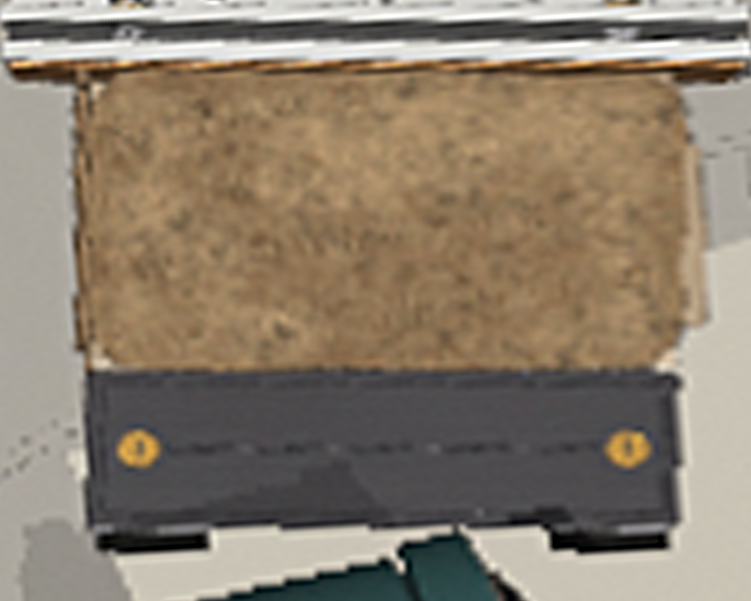

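```bash
python3 -m inch '[[[-1,0,0,0,0],[-1,0,0,0,0]]]' 40; python3 - <<'E'
from st import *
st=env.read_state(); print(st["tool_pos"],st["finger_gap"]); 
for z in(.09,.003): print(np.round(shift([.5463,.3573,z],st),1))
print("turn",-np.degrees(np.pi+.1505-st["orientation"][2]%(2*np.pi)))
c=env.get_calibration("scene");q=np.load("sc1.npz");print(np.round(proj(c,[[.5463,.3573,.026]]),1))
E
```

```text
time: 26.25
tool_pos: [0.4772, 0.1094, 0.1178]
orientation: [-3.141, -0.001, 3.045]
wrist_force: [0.2, -0.2, 0.1]
finger_gap: 0.0358
[0.47721954 0.10944018 0.11781306] 0.035814421768969915
[-44.8 253.4  27.7]
[-44.8 253.4 114.7]
turn -14.184802526654375
[[241.7 183.4]]
```

```bash
python3 -m inch '[[[-1,-10,50,0,0],[-1,-20,105,0,-5],[-1,-30,160,0,-10],[-1,-40,215,0,-14.2],[-1,-45,253.4,10,-14.2],[-1,-45,253.4,35,-14.2],[-1,-45,253.4,60,-14.2],[-1,-45,253.4,60,-14.2]]]'; python3 - <<'E'
from st import *
st=env.read_state(); print(st["tool_pos"],st["finger_gap"],st["orientation"]); print(np.round(shift([.5463,.3573,.003],st),1),"turn",-np.degrees(np.pi+.1505-st["orientation"][2]%(2*np.pi)))
p,d=env.capture("scene");cv2.imwrite("pics/sc2.png",cv2.resize(p[130:250,170:330,::-1],None,fx=4.6,fy=4.6,interpolation=cv2.INTER_CUBIC))
E
```

```text
time: 27.25
tool_pos: [0.546, 0.3561, 0.0552]
orientation: [-3.139, -0.005, -2.992]
wrist_force: [-0.8, 0.4, 0.7]
finger_gap: 0.0857
[0.54604055 0.35614923 0.05524391] 0.0856554073366585 [-3.13946385 -0.00502308 -2.99159207]
[-0.7  1.2 52.2] turn -0.028614537944122265
```

View pics/sc2.png

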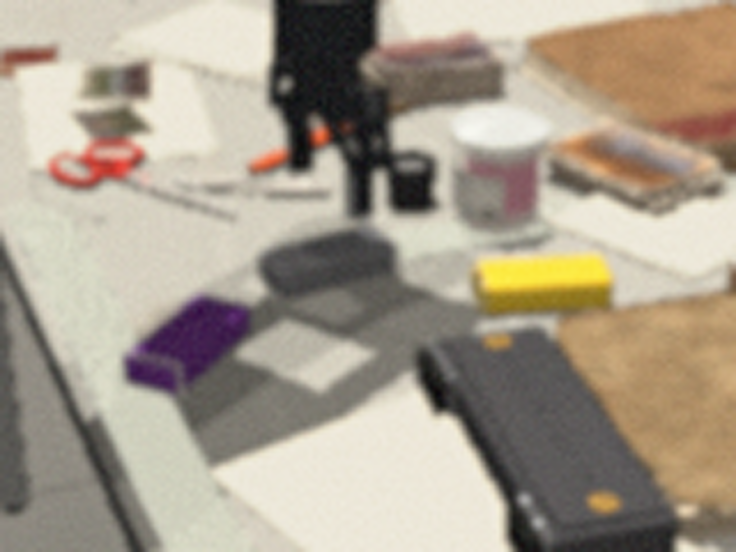

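```bash
python3 -m inch '[[[-1,0,1,20,0],[-1,0,1,38,0],[-1,0,1,48,0],[-1,0,1,52,0],[-1,0,1,52,0]]]'; python3 st.py; python3 -m inch '[[[0.3,0,0,0,0],[0.3,0,0,0,0],[0.3,0,0,0,0],[0.3,0,0,0,0]]]' 40; python3 st.py
```

```text
time: 27.92
tool_pos: [0.547, 0.3587, 0.0067]
orientation: [3.142, 0.0, -2.991]
wrist_force: [0.7, 0.5, 0.2]
finger_gap: 0.0855
t 27.93 pos [0.547  0.3587 0.0067] rpy [ 3.1416  0.     -2.9906] hs [0.5097 0.41  ] F [0.66 0.54 0.21] Fh/Fs [0.6 0.6] gap 0.0855
yaw err to fence deg (tool turn needed) 14.20606871287073
time: 28.42
tool_pos: [0.5472, 0.359, 0.0074]
orientation: [3.141, 0.001, -2.991]
wrist_force: [-1.3, 1.2, 6.3]
finger_gap: 0.044
t 28.43 pos [0.5472 0.359  0.0074] rpy [ 3.1410e+00  9.0000e-04 -2.9907e+00] hs [0.5099 0.4103] F [-1.32  1.24  6.33] Fh/Fs [-1.43  1.11] gap 0.044
yaw err to fence deg (tool turn needed) 14.205043661804092
```

```bash
python3 -m inch '[[[0.3,0,0,-10,0],[0.3,0,0,-30,0],[0.3,0,0,-60,0],[0.3,0,0,-95,0],[0.3,0,0,-105,0],[0.3,0,0,-105,0]]]'; python3 - <<'E'
from st import *
st=env.read_state(); print(st["tool_pos"],st["finger_gap"],st["wrist_force"],st["orientation"]); print(np.round(shift([.6977,.0462,.11],st),1))
p,d=env.capture("scene");cv2.imwrite("pics/sc3.png",cv2.resize(p[80:250,170:400,::-1],None,fx=3.4,fy=3.4,interpolation=cv2.INTER_CUBIC))
E
```

```text
time: 29.18
tool_pos: [0.547, 0.3587, 0.112]
orientation: [3.141, 0.001, -2.991]
wrist_force: [-0.4, -0.5, -6.5]
finger_gap: 0.0439
[0.54699991 0.35865757 0.11199108] 0.04389727736493069 [-0.41005714 -0.45106068 -6.47320828] [ 3.14130182e+00  7.30009852e-04 -2.99072928e+00]
[-102.  -331.6    2. ]
```

View pics/sc3.png

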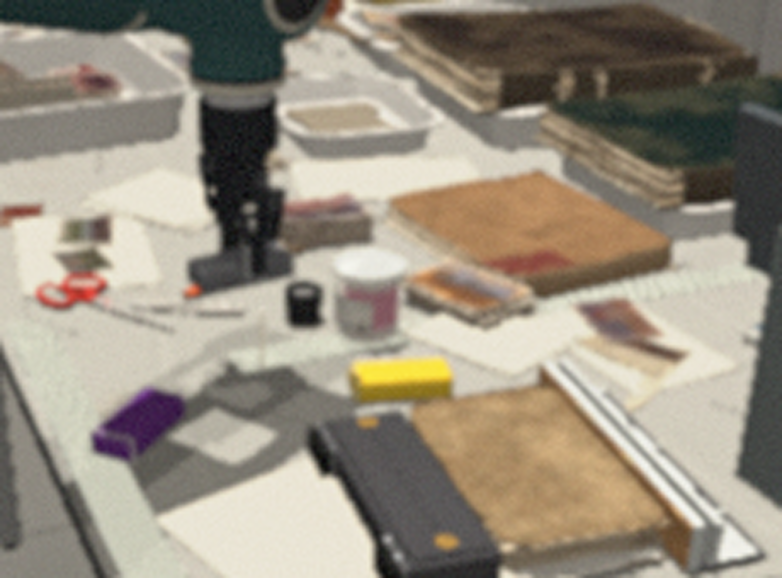

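```bash
python3 -m inch '[[[0.3,-5,-20,0,0],[0.3,-17,-60,0,4],[0.3,-32,-105,0,9],[0.3,-48,-155,0,14.2],[0.3,-64,-205,0,14.2],[0.3,-79,-255,0,14.2],[0.3,-92,-300,0,14.2],[0.3,-100,-325,0,14.2],[0.3,-102,-331.5,0,14.2],[0.3,-102,-331.5,0,14.2],[0.3,-102,-331.5,0,14.2]]]'; python3 - <<'E'
from st import *
st=env.read_state(); print(st["tool_pos"],st["finger_gap"],st["wrist_force"],st["orientation"]); print(np.round(shift([.6977,.0462,.0525],st),1))
p,d=env.capture("scene");cv2.imwrite("pics/sc4.png",cv2.resize(p[80:280,220:420,::-1],None,fx=2.9,fy=2.9,interpolation=cv2.INTER_CUBIC))
E
python3 disc.py; python3 comp.py last.npz
```

```text
time: 30.6
tool_pos: [0.6972, 0.0472, 0.1115]
orientation: [3.141, -0.0, 3.046]
wrist_force: [0.0, 0.1, -5.7]
finger_gap: 0.0439
[0.69723371 0.04721042 0.11149048] 0.04388430334728725 [ 0.00631838  0.14790665 -5.66497859] [ 3.14141437e+00 -3.57457694e-04  3.04562342e+00]
[-0.6 -1.  59. ]
discs [(array([0.5939, 0.1578]), np.int32(32))]
last.npz angle h mid mm 788.88 tilt mrad -2.4 rms 0.51 26
last.npz plate h mid mm 775.53 tilt mrad -11.2 rms 3.59 61
```

View pics/sc4.png

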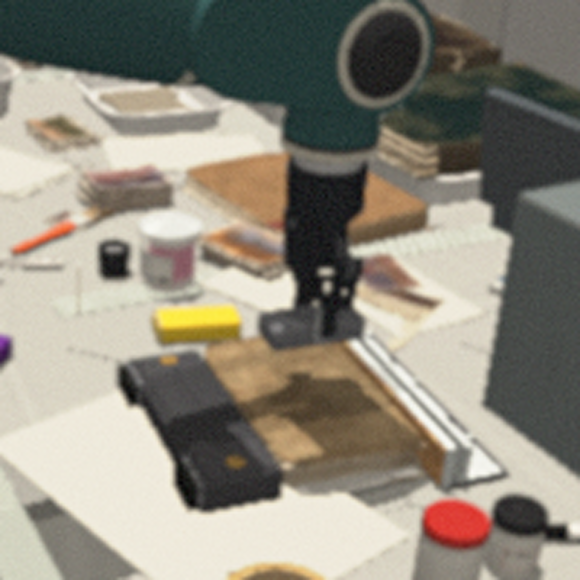

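```bash
python3 -m inch '[[[0.3,0,0,12,0],[0.3,0,0,26,0],[0.3,0,0,40,0],[0.3,0,0,48,0],[0.3,0,0,53,0],[0.3,0,0,55,0],[0.3,0,0,57,0],[0.3,0,0,58.5,0]]]'; python3 st.py; python3 -m inch '[[[0.3,0,0,1,0],[0.3,0,0,2,0]]]'; python3 st.py
```

```text
time: 31.7
tool_pos: [0.6977, 0.0462, 0.0534]
orientation: [3.142, 0.0, 3.045]
wrist_force: [-0.4, 0.5, -5.0]
finger_gap: 0.0442
t 31.7 pos [0.6977 0.0462 0.0534] rpy [3.1415e+00 4.0000e-04 3.0446e+00] hs [0.69   0.1136] F [-0.43  0.53 -5.01] Fh/Fs [-0.48  0.49] gap 0.0442
yaw err to fence deg (tool turn needed) 0.000773983976321692
time: 31.95
tool_pos: [0.6976, 0.0462, 0.0512]
orientation: [3.142, 0.0, 3.045]
wrist_force: [-0.9, 0.1, -6.2]
finger_gap: 0.0441
t 31.95 pos [0.6976 0.0462 0.0512] rpy [3.1416e+00 1.0000e-04 3.0446e+00] hs [0.6899 0.1136] F [-0.88  0.11 -6.2 ] Fh/Fs [-0.89  0.03] gap 0.0441
yaw err to fence deg (tool turn needed) 0.0012950145011217838
```

```bash
python3 -m inch '[[[0.3,0,0,0.7,0],[0.3,0,0,1.4,0],[0.3,0,0,1.4,0]]]'; python3 st.py; 
```

```text
time: 32.33
tool_pos: [0.6976, 0.0462, 0.0497]
orientation: [3.142, -0.0, 3.045]
wrist_force: [-0.3, 0.2, -6.8]
finger_gap: 0.044
t 32.33 pos [0.6976 0.0462 0.0497] rpy [ 3.1416e+00 -1.0000e-04  3.0446e+00] hs [0.6898 0.1136] F [-0.28  0.22 -6.85] Fh/Fs [-0.3   0.19] gap 0.044
yaw err to fence deg (tool turn needed) 0.0023672073159285976
```

```bash
python3 -m inch '[[[0.3,0,0,0.7,0],[0.3,0,0,1.4,0],[0.3,0,0,1.4,0]]]'; python3 st.py; 
```

```text
time: 32.7
tool_pos: [0.6977, 0.0462, 0.0491]
orientation: [3.142, 0.0, 3.045]
wrist_force: [-5.9, -0.1, 4.1]
finger_gap: 0.0439
t 32.7 pos [0.6977 0.0462 0.0491] rpy [3.1415e+00 4.0000e-04 3.0446e+00] hs [0.6899 0.1136] F [-5.91 -0.09  4.12] Fh/Fs [-5.87 -0.66] gap 0.0439
yaw err to fence deg (tool turn needed) 0.0032663419774002396
```

```bash
python3 -m inch '[[[0.3,0,0,-0.7,0],[0.3,0,0,-0.7,0]]]'; python3 st.py; python3 -m inch '[[[-0.3,0,0,-0.7,0],[-0.6,0,0,-0.7,0],[-0.6,0,0,-0.7,0]]]'; python3 st.py
```

```text
time: 32.95
tool_pos: [0.6977, 0.0462, 0.0491]
orientation: [-3.142, 0.0, 3.045]
wrist_force: [-2.2, 0.5, -2.1]
finger_gap: 0.0442
t 32.95 pos [0.6977 0.0462 0.0491] rpy [-3.1416e+00  2.0000e-04  3.0446e+00] hs [0.6899 0.1136] F [-2.18  0.48 -2.09] Fh/Fs [-2.21  0.26] gap 0.0442
yaw err to fence deg (tool turn needed) 0.00318928768813159
time: 33.33
tool_pos: [0.6978, 0.0462, 0.05]
orientation: [3.142, 0.0, 3.045]
wrist_force: [-0.2, 0.4, 0.0]
finger_gap: 0.0681
t 33.33 pos [0.6978 0.0462 0.05  ] rpy [3.1415e+00 4.0000e-04 3.0446e+00] hs [0.69   0.1136] F [-0.16  0.35  0.03] Fh/Fs [-0.19  0.33] gap 0.0681
yaw err to fence deg (tool turn needed) 0.0013493935652873464
```

Released. Next I lift away and check.

```bash
python3 -m inch '[[[-1,0,0,-10,0],[-1,0,0,-35,0],[-1,0,0,-80,0],[-1,30,50,-120,0],[-1,70,110,-150,0],[-1,110,170,-160,0],[-1,140,230,-160,0],[-1,160,280,-160,0],[-1,160,280,-160,0]]]'; python3 disc.py;  python3 comp.py last.npz top0.npz; python3 - <<'E'
from h import *
from st import hs
p,d=env.capture("scene");cv2.imwrite("pics/sc5.png",cv2.resize(p[130:300,220:420,::-1],None,fx=3.4,fy=3.4,interpolation=cv2.INTER_CUBIC)); np.savez("sc5.npz",p=p,d=d)
q=np.load("last.npz"); cv2.imwrite("pics/top9.png",q["p"][:,:,::-1]); c=env.get_calibration("top"); C=cloud(c,q["d"])
m=(C[...,2]>.06)&(C[...,2]<.08)&(C[...,0]>.62)&(C[...,0]<.77)&(C[...,1]>-.05)&(C[...,1]<.14)
P=C[m];A=np.c_[P[:,:2],np.ones(len(P))];k=np.linalg.lstsq(A,P[:,2],rcond=None)[0]
print("weight top: c hs",hs(P.mean(0)),"z",np.median(P[:,2]),"tilt",k[:2],len(P))
E
```

```text
time: 34.45
tool_pos: [0.5641, 0.3431, 0.2109]
orientation: [3.141, 0.001, 3.047]
wrist_force: [-0.1, -0.7, -0.8]
finger_gap: 0.0853
block c hs [0.5759 0.1164] psi rel -0.0002 sep 0.1964 padL [0.5239 0.209 ] padR [0.5238 0.024 ] lat -0.0053 [np.int32(32), np.int32(34)]
last.npz angle h mid mm 788.72 tilt mrad -0.5 rms 0.2 95
last.npz plate h mid mm 778.74 tilt mrad -1.1 rms 0.21 97
top0.npz angle h mid mm 788.66 tilt mrad -0.8 rms 0.18 95
top0.npz plate h mid mm 777.56 tilt mrad -1.5 rms 0.21 101
weight top: c hs [0.68812131 0.11180459] z 0.06726122181452376 tilt [-0.00564115 -0.01379913] 670
```

View pics/sc5.png

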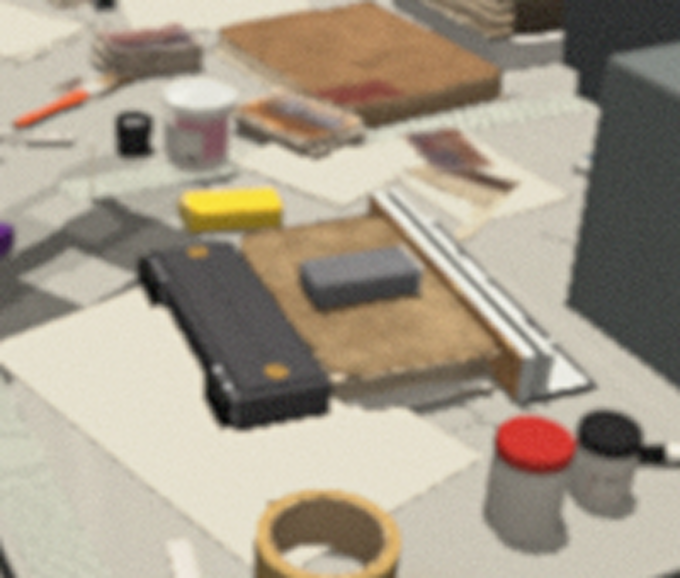

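View pics/top9.png

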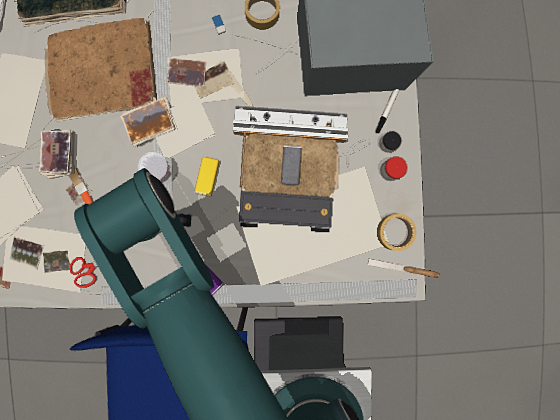

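The weight lies flat at (291,165) on the middle of the album, block and album are square, and the bystanders haven't moved. I'm handing in.

```bash
python3 -c "
from bench import env
s=env.read_state();print(s['time'],s['wrist_force'],abs(s['joint_vel']).max());print(env.close_job())"
```

```text
34.55 [0.51412712 0.55436368 0.86996478] 0.052767029492539294
the job is handed in; nothing more can be done
None
```

I walked the block to the fence with alternating pushes on its two pads until it held the album square, then laid the grey weight on the album. The job was handed in at 34.6 s; the hand-in reports no verdict.

**Last checks**
- **Block:** its angle to the fence is about 0 rad, and its centre is about 5 mm right of the fence's middle.
- **Album:** its far and near edges look flush with the cork and the block in the rectified top view. My separate colour-mask fit of its angle disagrees by about 0.03 rad (the limit), but its ragged covers bias that fit, so I relied on the rectified view.
- **Spring force:** the plate moved back about 1.1 mm, so roughly 2.2 N. That is a little under the 3 N you asked for but inside 1 to 7 N, so I left it. It did not change when the weight went on. It assumes the stated spring rate of about 2 N per mm.
- **Weight:** it lies flat, its centre within about 3 mm of where I put the album's centre, with the top face 67 mm up against an expected 69 mm.
- **Gripper and bystanders:** the gripper is open and clear of everything, and the bystanders look unmoved. The cotton-bud tub and the loupe were partly hidden from the top camera at the end, but the side view shows them in place.

**Closest calls**
- **Push on the block:** one left-pad push read 23.3 N at the wrist when the album first met the cork, just under the 24 N limit. I backed off at once.
- **Setting the weight down:** the wrist read about 6 N sideways and 4 N upward at touchdown, and I eased off before opening the gripper.

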